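# Close and clamp the loaded specimen carrier

## Task

The specimen carrier is loaded with its tubes: close it up for transport. Take the lid from its sloping rest, hook its tongue under the carrier's keeper bar until it is home, lay the lid down flat inside the raised lip, then swing the clamp over and press it fully down so that the lid is squeezed flush onto the rim. Leave the other things on the bench where they are.

Things in the scene. Friction and masses are not known exactly. Their poses are not given: they have to be found in the camera images.
- carrier: Grey open plastic box, immovable, 130 (its x) x 190 (its y) x 90 mm, holding a rack of capped tubes (tops 81 mm high). Origin: centre of its underside, z up. Its rim (top of the walls) is at z = 90. Keeper on its -y end, raised lip, seal and clamp on its +y end.
- keeper (a point): Middle of the underside of the round steel keeper bar (diameter 8, along x), at (0, -93, 101) in the carrier's frame: 11 mm above the rim; the end wall below spans y -95 to -89. Two posts carry the bar: they span |x| 34 to 44, y -97 to -89, and rise to z = 112. Nothing is below the bar outside the wall.
- lip (a point): Middle of the raised lip's upper inner edge, at (0, 86, 97) in the carrier's frame: the lip stands 7 mm above the rim and clears a lid that is home by 5 mm. So the lid cannot slide in flat: its tongue must go under the bar while the lid is tilted about 20 to 30 degrees, its +y end raised; then that end is lowered inside the lip.
- seal_top (a point): Middle of the top of the black sprung seal strip, at (0, 72, 94) in the carrier's frame when free (strip 100 x 12 mm). It stands 4 mm above the rim and carries that end of the unclamped lid; pressing the lid flush there takes about 8 N.
- lid: Loose grey lid, about 0.3 kg: plate 130 (its x) x 170 (its y) x 6 mm. Origin: centre of the plate's underside, z out of its top. At the start it lies on the rest, tilted 35 degrees about x, tongue (-y) end lowest, +y end raised. Home, its axes are parallel to the carrier's and its origin is about (0, -4 to +1, 90) in the carrier's frame.
- lid_handle (a point): Centre of the lid's black handle bar, at (0, 0, 30) in the lid's frame: 90 mm long (along x), 14 thick (along y), from z = 20 to 40, open below between its end legs (at |x| 33 to 45).
- lid_tongue (a point): Middle of the tongue's tip, at (0, -105, 2.5) in the lid's frame. The tongue juts 20 mm from the plate's -y edge (y = -85), is 60 wide in x and 5 thick (z 0 to 5). The plate's shoulders beside it butt against the keeper posts when the tongue is home.
- lid_front (a point): Middle of the plate's lower edge across from the tongue, at (0, 85, 0) in the lid's frame.
- lid_rest: Immovable aluminium lid rest on a grey foot 150 x 180 mm, about 135 mm high; its 140 x 200 mm plate slopes 35 degrees, low at its -y edge, where a lip catches the tongue's tip. Origin: centre of the foot's underside.
- clamp (a joint): Angle of the clamp (rad): 0 = down, lying over the lid towards the carrier's -y; 1.57 = upright; grows as it opens, leaning out beyond the +y end (starts at 2.1 to 2.5; stops at 2.6 and -0.03). Stiff hinge (0.35 N m, 5 N at the bar): it stays where it is left. Steel arm 24 mm wide, 8 thick; a rubber pad under it, 28 mm from the axis, presses the lid.
- clamp_hinge (a point): Middle of the clamp's hinge axis, which runs along the carrier's x, at (0, 100, 106) in the carrier's frame.
- clamp_bar (a point): Middle of the clamp's steel cross bar (diameter 16, 80 long, along the carrier's x), 78 mm along the arm from the hinge axis and 4 mm to the arm's upper side: at (0, 22, 110) in the carrier's frame when down, then 6 mm clear of the lid. Pressing it fully down takes about 8 N.
- tube_rack: Loose grey tube rack, 100 x 200 mm, 55 high (97 with tubes), a bystander. Origin: centre of its underside.
- culture_bottle: Loose glass bottle, diameter 44, 125 mm high, a bystander. Origin: centre of its underside.
- mouse: Loose black computer mouse, 100 x 58 x 34 mm, a bystander. Origin: centre of its underside.
There are look-alikes about, which are no part of the job. Of the things like the lid, leave any that is blue; of the rest the larger one is meant.

How it is judged:
On the way, in this order (a step that is already met when the one before it is completed fails the run):
1. the lid lies on the carrier, tongue under the keeper bar and inside the lip, the clamp still open (y of lid_tongue in the frame of carrier below -0.1 m and z of lid_tongue in the frame of carrier below 0.099 m and angle between the z axis of lid and the z axis of carrier, either way round below 0.06 rad and z of lid_front in the frame of carrier below 0.098 m and value of joint clamp above 1 rad), for 0.2 s.
2. the clamp is down on the lid (value of joint clamp below 0.09 rad), for 0.2 s.
At the end, for the whole second after the job is handed in: The clamp is down (within 0.09 rad of level), the lid is at rest with its tongue at least 7 mm past the keeper bar's axis and below the bar, centred within 8 mm, flat within 0.03 rad, and its clamped edge within 2.5 mm of the rim (value of joint clamp below 0.09 rad and y of lid_tongue in the frame of carrier below -0.1 m and z of lid_tongue in the frame of carrier below 0.097 m and x of lid_tongue in the frame of carrier between -0.008 and 0.008 m and z of lid_front in the frame of carrier between 0.0875 and 0.0925 m and angle between the z axis of lid and the z axis of carrier, either way round below 0.03 rad and linear speed of lid below 0.01 m/s); the robot touches nothing.
It fails at once if a bystander (tube rack, bottle, mouse) is shifted by more than 30 mm or tipped (distance of any of tube_rack, culture_bottle, mouse from where it was at the start of the episode above 0.03 m or angle between culture_bottle's own z axis and vertical above 0.5 rad).
It also fails if it takes over 58 s, if anything falls off the work surface, if the arm or the gripper's body presses on something with over 40 N, if the wrist force passes 120 N, or if a joint passes its speed limit or range.

## Robot

A 6-joint arm with a two-finger parallel gripper is mounted at the origin on the work surface. World frame = base frame: x ahead of the robot, y to its left, z up, the work surface at z = 0. Lengths are in m, angles in rad, forces in N, time in s.
With the tool pointing down it reaches from about 0.425 to 0.95 m from the base axis. Payload 3.5 kg.
Tool frame: the origin (TCP) lies at the very end of the fingers, on their centre line; the grasp point (between the pads) lies r.grip_depth behind it (r.grip_depth is the distance from the TCP to the grasp point, in m); z points along the fingers, y is the line along which they close (so a half turn about z gives the same grasp; the last joint's range is limited). The gripper opens to 85 mm and grips with 20 to 120 N. Pads are 22 mm wide; open, the fingers measure 114 mm over their backs; the gripper's body (76 mm by 85 mm) begins 54 mm behind the grasp point. The pads swing forward as they close: fully open they stand 13 mm farther back than shut.
Start: joints at [0.967, 0.286, 1.577, -0, 1.279, -0.15], TCP at [0.296, 0.607, 0.2] pointing down, gripper open.
Joint ranges: [-2.77, 2.77], [-0.9, 2.22], [0.21, 2.48], [-1.53, 4.67], [0.24, 2.81], [-2.84, 2.84]. Speed limits (rad/s): [2.79, 2.79, 3.14, 3.14, 3.14, 3.14].

## Interface

Orientations are given as a 3x3 rotation matrix whose columns are the frame's x, y, z axes.
In Python, from bench import r, eyes, job gives the robot as it stands. The module is installed in compiled form; this text tells all that it offers.
- The arm moves only by the tool arm_command, never from a script. Its argument "deltas" is a list of rows, each an object of numbers: "dx", "dy", "dz": the shift along the tool's x, y, z in cm; "twist": the turn about the tool's z in degrees; "gripper": the opening, from -1 (shut) to 1 (fully open). A call has 1 to 8 rows; each row shifts and turns the commanded pose from where the row before left it, along the tool's axes as they then stand; what a row does not reach is not made up. A row lasts 1/8 s, in which the tool goes at most 62.5 mm and 10.7 degrees, less where a joint would pass 70% of its speed; a pose out of reach is approached as far as the arm can. A call is refused whole if a number of a shift passes 6.25 or a number of a turn 10.7, either way. A call with a gripper value outside its range is refused whole. The fingers move at their own pace and stop on an object; the grip force is fixed at half the most. Time passes only in rows, so rows that do not move let the fingers close. It gives the time, the measured TCP pose, the force, the opening and the grip force at its end, in the units of the state.
- r.observe(): the state, without advancing time (a new reading comes with each control period).
- eyes.get_image(name): name is "side" or "top"; returns a dict with "img" (480x640x3 uint8, red, green, blue), "fx", "fy", "cx", "cy" (pixels), "xyz" and "attitude" of the camera in the world. Camera axes: x right, y down, z forward; pixel columns grow to the right and rows downward; lengths in m; the calibration is good to about 2 mm. A picture is of the moment at which its call begins. There is no depth.
- job.close_job(): hands the job in; it is judged then, once.
Trained networks look in the newest picture that a camera, given by its name, has taken for a name from the list of things; names that differ only in an ending like _2 or _b are one class to them, and where a whole thing is asked for, a point or a joint stands for the part that bears it (a point fixed in the world has none). Each returns a list of dicts, best first, with "conf" (0 to 1); they miss things now and then, are a little off and sometimes report something else, mostly with a low value. They report only what shows in the picture. A call takes as long as a camera call. They do not tell look-alikes from the thing itself.
- eyes.boxes_of(camera, label): "point" ([x, y, z] in m, in world coordinates, good to about 4 mm: the middle of the surface that is visible of it).
- eyes.outline_of(camera, label): "region" (480x640 bool, what is visible of it).
The state is a dict: "time": time; "joint_positions": joint angles; "joint_vel": joint speeds; "effort": joint torques, N m; "tcp_pos": TCP position; "tool_rot": TCP orientation; "ft_force": force on the tool from outside, world axes, zero at the start; "wrist_torque": the same for the moment, N m; "grip_width": finger opening in m; "gripper_force": force on a finger pad.
Only numpy, scipy, OpenCV 4.12 (cv2) and the standard library are available. Lean on these libraries where they do the work, as an engineer would, in place of code of your own. Each camera call takes 0.05 s, during which the arm holds its last target. There are 200 camera calls.

## Working session

There is one attempt and no reset: what is moved stays moved. The work goes in short steps, Python scripts to look and compute and a tool call to move; the robot and the scene stay as the last step left them, time stands still between calls to the robot, and variables do not carry over. Pictures are saved under pics/ and viewed, at most 10 in all, crops included, and the job is handed in when it is done.

Besides the shell and the picture viewer there is one more tool, called after "Emit:" in YAML: its name, and indented under it one key for each argument. arm_command: Moves the arm, as the interface text tells. Its arguments: {"type":"object","properties":{"deltas":{"type":"array","items":{"type":"object","properties":{"dx":{"type":"number"},"dy":{"type":"number"},"dz":{"type":"number"},"twist":{"type":"number"},"gripper":{"type":"number"}}}}},"required":["deltas"]}

```bash
mkdir -p pics
python3 - <<'E'
from bench import r,eyes,job
import cv2,numpy as np
s=r.observe()
print(s['time'],s['tcp_pos'],np.round(s['tool_rot'],3).tolist(),r.grip_depth)
for c in ['side','top']:
    d=eyes.get_image(c); cv2.imwrite(f'pics/{c}0.png',d['img'][:,:,::-1])
    print(c,d['fx'],d['fy'],d['cx'],d['cy'],np.round(d['xyz'],4).tolist(),np.round(d['attitude'],4).tolist())
    for n in ['carrier','keeper','lip','seal_top','lid','lid_handle','lid_tongue','lid_front','lid_rest','clamp_hinge','clamp_bar','tube_rack','culture_bottle','mouse']:
        print(n,[(np.round(x['point'],3).tolist(),round(x['conf'],2)) for x in eyes.boxes_of(c,n)])
E
```

```text
0.0 [0.29544088 0.60608497 0.19899881] [[-0.899, 0.438, -0.001], [0.438, 0.899, -0.002], [0.0, -0.002, -1.0]] 0.0187
side 568.3668747399472 568.3668747399472 319.83906132255356 245.06805770557096 [0.3614, -0.6587, 0.9704] [[0.9779, -0.1549, 0.1405], [-0.2091, -0.7391, 0.6403], [0.0046, -0.6555, -0.7552]]
carrier [([0.546, -0.223, 0.071], 0.66), ([0.473, 0.255, 0.084], 0.19)]
keeper [([0.545, -0.219, 0.069], 0.73)]
lip [([0.544, -0.222, 0.075], 0.69), ([0.476, 0.252, 0.075], 0.33)]
seal_top [([0.545, -0.151, 0.092], 0.63), ([0.42, 0.033, 0.023], 0.6)]
lid [([0.698, 0.352, 0.036], 0.96), ([0.28, 0.275, 0.028], 0.81), ([0.478, 0.251, 0.077], 0.65)]
lid_handle [([0.478, 0.254, 0.083], 0.98), ([0.278, 0.277, 0.029], 0.96), ([0.698, 0.35, 0.036], 0.74), ([0.436, 0.197, 0.022], 0.44)]
lid_tongue [([0.696, 0.348, 0.038], 0.88), ([0.475, 0.255, 0.077], 0.83), ([0.281, 0.274, 0.028], 0.59), ([0.743, -0.173, 0.055], 0.41)]
lid_front [([0.701, 0.352, 0.042], 0.96), ([0.278, 0.277, 0.025], 0.83), ([0.475, 0.248, 0.08], 0.62)]
lid_rest [([0.435, 0.198, 0.022], 0.9)]
clamp_hinge [([0.544, -0.218, 0
[... 615 characters left out ...]
0.7)]
lid [([0.284, 0.282, 0.032], 0.94), ([0.477, 0.268, 0.094], 0.76), ([0.696, 0.36, 0.039], 0.67)]
lid_handle [([0.286, 0.279, 0.028], 0.96), ([0.692, 0.358, 0.036], 0.62), ([0.474, 0.268, 0.088], 0.59)]
lid_tongue [([0.697, 0.356, 0.039], 0.81), ([0.279, 0.282, 0.026], 0.79), ([0.479, 0.271, 0.09], 0.77)]
lid_front [([0.474, 0.27, 0.094], 0.77), ([0.699, 0.359, 0.041], 0.72), ([0.276, 0.281, 0.03], 0.62)]
lid_rest [([0.444, 0.243, 0.045], 0.98)]
clamp_hinge [([0.549, -0.214, 0.069], 0.57)]
clamp_bar [([0.546, -0.069, 0.162], 0.83)]
tube_rack [([0.745, -0.15, 0.056], 0.65), ([0.552, -0.212, 0.075], 0.45)]
culture_bottle [([0.752, 0.079, 0.083], 0.96)]
mouse [([0.422, 0.05, 0.025], 0.96)]
```

View pics/top0.png

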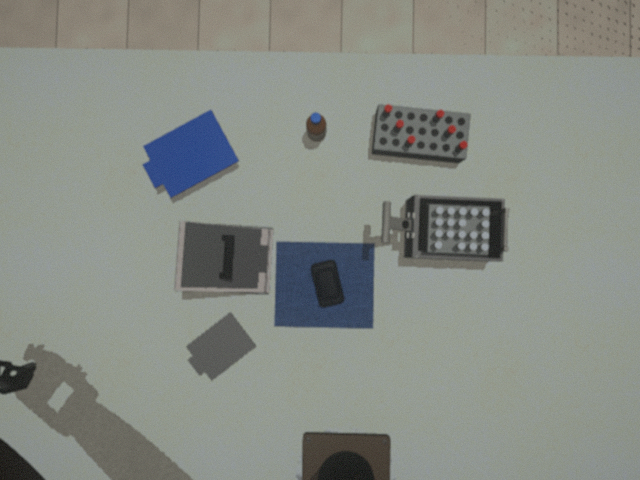

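View pics/side0.png

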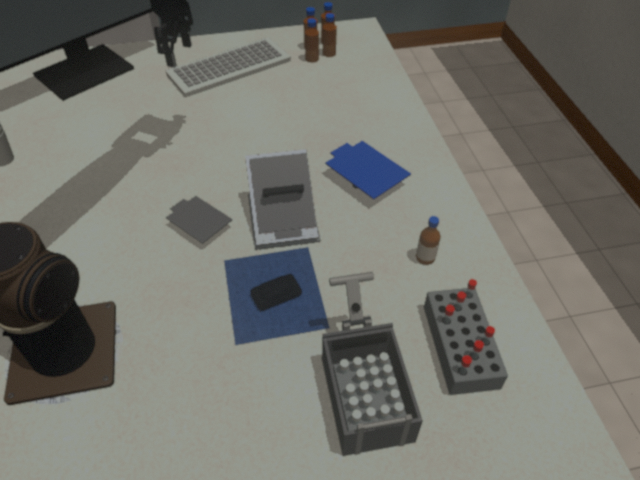

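The top view shows the grey lid with its black handle on the rest at about (225,257), tongue towards the carrier. The carrier is at (457,228), with its keeper at column 507 and the open clamp's bar at (387,222). The blue lid (190,153) and the small grey lid (222,347) are decoys, and the side view agrees. Next I fit the poses by silhouette.

```bash
cat > h.py <<'E'
import numpy as np,cv2
from scipy.optimize import minimize
from scipy.spatial.transform import Rotation as R
def proj(d,P):
    q=(np.asarray(P)-d['xyz'])@np.asarray(d['attitude'])
    return np.c_[d['fx']*q[:,0]/q[:,2]+d['cx'],d['fy']*q[:,1]/q[:,2]+d['cy']]
def box(x0,x1,y0,y1,z0,z1): return np.array([[x,y,z] for x in(x0,x1) for y in(y0,y1) for z in(z0,z1)])/1000
LID=[box(-65,65,-85,85,0,6),box(-30,30,-105,-85,0,5),box(-45,45,-7,7,20,40)]
CAR=[box(-65,65,-95,95,0,90),box(-44,-34,-97,-89,90,112),box(34,44,-97,-89,90,112),box(-34,34,-97,-89,101,109)]
def tf(p,tilt): # p: x y z yaw(rad)
    return R.from_euler('xz',[tilt,p[3]]).as_matrix(),np.array(p[:3])
def mask(d,parts,p,tilt,S=4):
    m=np.zeros((480*S,640*S),np.uint8); M,t=tf(p,tilt)
    for b in parts:
        h=cv2.convexHull(np.round((proj(d,b@M.T+t)+.5)*S).astype(np.int32)); cv2.fillConvexPoly(m,h,1)
    return cv2.resize(m.astype(np.float32),(640,480),interpolation=cv2.INTER_AREA)
def fit(obs,parts,p0,tilt,free):
    p0=np.array(p0,float)
    def full(q): p=p0.copy(); p[free]+=q*0.01; return p
    def cost(q):
        return sum(np.abs(mask(d,parts,full(q),tilt)-reg).sum() for d,reg in obs)
    s=np.vstack([np.zeros(len(free)),np.eye(len(free))*.8*np.where(np.array(free)==3,5,1)[:,None]])
    o=minimize(cost,np.zeros(len(free)),method='Nelder-Mead',options=dict(initial_simplex=s,xatol=.01,fatol=.5,maxiter=300))
    return full(o.x),o.fun,[r.sum() for _,r in obs]
def wire(img,d,parts,p,tilt,off,sc,col=(0,255,255)):
    M,t=tf(p,tilt)
    for b in parts:
        q=((proj(d,b@M.T+t)+.5-off)*sc).astype(int)
        for i in range(8):
            for k in (1,2,4):
                j=i^k
                if j>i: cv2.line(img,tuple(map(int,q[i])),tuple(map(int,q[j])),col,1)
E
python3 - <<'E'
from bench import r,eyes,job
from h import *
oc,ol,D=[],[],{}
k=np.ones((13,13),np.uint8)
for c in ['side','top']:
    d=D[c]=eyes.get_image(c)
    for n,g,o in (('carrier',[.548,-.213,.07],oc),('lid',[.477,.265,.09],ol)):
        u=proj(d,[g])[0]; 
        rs=[x['region'] for x in eyes.outline_of(c,n)]
        rs=[x for x in rs if x[int(u[1])-10:int(u[1])+10,int(u[0])-10:int(u[0])+10].any()]
        print(c,n,[int(x.sum()) for x in rs])
        if rs:
            m=rs[0].astype(np.uint8)
            if n=='carrier': m=cv2.morphologyEx(m,cv2.MORPH_OPEN,k)
            o.append((d,m.astype(np.float32)))
pc=fit(oc,CAR,[.548,-.213,0,0],0,[0,1,3]); print('car',pc)
pl=fit(ol,LID,[.477,.265,.08,0],np.radians(35),[0,1,2,3]); print('lid',pl)
np.save('poses.npy',[pc[0],pl[0]])
for c,regs in (('top',((170,205),(372,185))),('side',((235,140),(310,260)))):
    d=D[c]; out=[]
    for (x,y) in regs:
        w,h,sc=(150,100,3) if c=='top' else (125,195,3)
        im=cv2.resize(d['img'][y:y+h,x:x+w,::-1],None,fx=sc,fy=sc,interpolation=cv2.INTER_CUBIC).copy()
        wire(im,d,CAR,pc[0],0,(x,y),sc); wire(im,d,LID,pl[0],np.radians(35),(x,y),sc); out.append(im)
    cv2.imwrite(f'pics/{c}1.png',np.vstack(out) if c=='top' else np.hstack(out))
E
```

```text
side carrier []
side lid []
top carrier [6856]
top lid [5032]
car (array([ 0.54622549, -0.21559661,  0.        , -0.02444938]), np.float64(189.75), [np.float32(6334.0)])
lid (array([ 0.47768919,  0.26874421,  0.08189996, -0.03906236]), np.float64(135.8125), [np.float32(5032.0)])
```

View pics/top1.png

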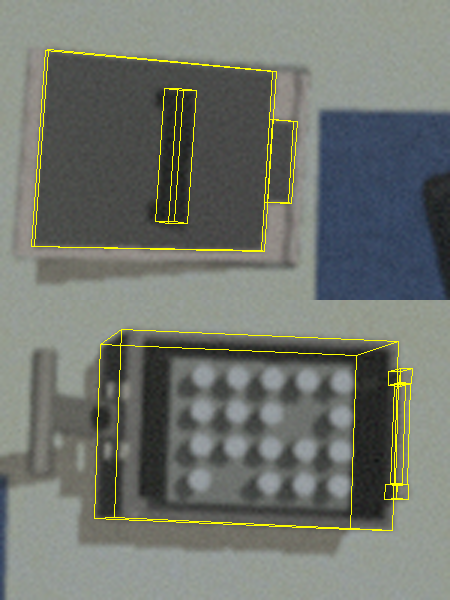

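View pics/side1.png

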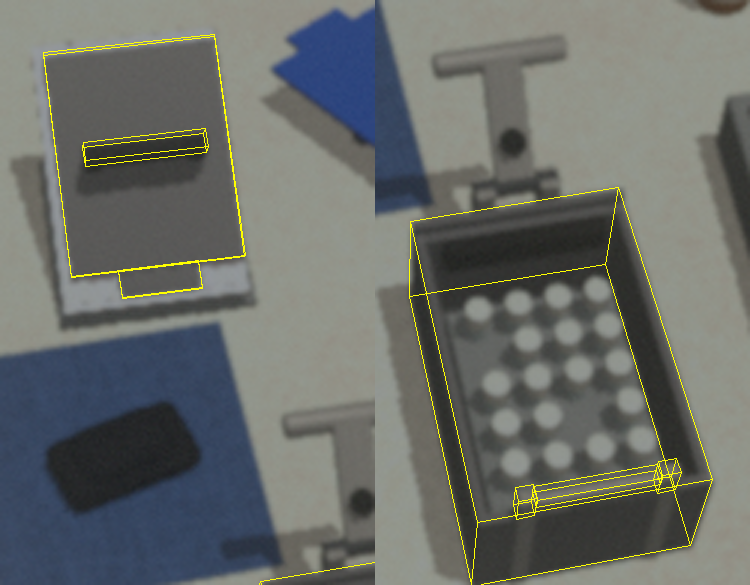

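The wireframes sit well on both the lid and the carrier: the handle is at top crop (175,155) and the keeper at (400,435). I'll refine once more with the side outline.

Run:
```python
from bench import r,eyes,job
from h import *
P=np.load('poses.npy'); oc,ol=[],[]
k=np.ones((13,13),np.uint8)
for c in ['side','top']:
    d=eyes.get_image(c)
    for i,(n,parts,o,tl) in enumerate((('carrier',CAR,oc,0),('lid',LID,ol,np.radians(35)))):
        m0=mask(d,parts,P[i],tl)>.5
        for x in eyes.outline_of(c,n):
            iou=(x['region']&m0).sum()/(x['region']|m0).sum(); 
            if iou>.6:
                m=x['region'].astype(np.uint8)
                if i==0: m=cv2.morphologyEx(m,cv2.MORPH_OPEN,k)
                o.append((d,m.astype(np.float32))); print(c,n,iou); break
pc=fit(oc,CAR,P[0],0,[0,1,3]); print('car',pc)
pl=fit(ol,LID,P[1],np.radians(35),[0,1,2,3]); print('lid',pl)
np.save('poses2.npy',[pc[0],pl[0]])
M,t=tf(pl[0],np.radians(35)); print('handle',M@[0,0,.03]+t,'tongue',M@[0,-.105,.0025]+t)
s=r.observe(); print(s['time'],s['tcp_pos'],np.degrees(np.arctan2(s['tool_rot'][1,1],s['tool_rot'][0,1])))
```

```text
side carrier 0.8724067313685335
side lid 0.9471561969439728
top carrier 0.9087924636026263
top lid 0.980058651026393
car (array([ 0.54580896, -0.21630367,  0.        , -0.02472271]), np.float64(1377.3125), [np.float32(10866.0), np.float32(6440.0)])
lid (array([ 0.47712688,  0.2711834 ,  0.07514732, -0.04176386]), np.float64(195.875), [np.float32(4580.0), np.float32(5028.0)])
handle [0.47640844 0.25399112 0.09972188] tongue [0.4734759  0.18381475 0.01696967]
2.1 [0.29586558 0.60668818 0.20044525] 63.999836879907186
```

Emit:
arm_command:
  deltas:
    - {"dx": -3.95, "dy": -3, "gripper": -0.2}
    - {"dx": -3.95, "dy": -3, "gripper": -0.2}
    - {"dx": -3.95, "dy": -3, "gripper": -0.2}
    - {"dx": -3.95, "dy": -3, "gripper": -0.2}
    - {"dx": -3.95, "dy": -3, "gripper": -0.2}
    - {"dx": -3.95, "dy": -3, "gripper": -0.2}
    - {"dx": -3.95, "dy": -3, "gripper": -0.2}
    - {"dx": -3.95, "dy": -3, "gripper": -0.2}

```text
invalid input at $.deltas[0]: expected keys dx, dy, dz, twist, gripper
```

Emit:
arm_command:
  deltas:
    - {"twist": -8, "gripper": -0.2}
    - {"twist": -8, "gripper": -0.2}
    - {"twist": -7.6, "gripper": -0.2}
    - {"gripper": -0.2}

```text
invalid input at $.deltas[0]: expected keys dx, dy, dz, twist, gripper
```

Emit:
arm_command:
  deltas:
    - {"dx": -3.95, "dy": -3, "dz": 0, "twist": 0, "gripper": -0.2}
    - {"dx": -3.95, "dy": -3, "dz": 0, "twist": 0, "gripper": -0.2}
    - {"dx": -3.95, "dy": -3, "dz": 0, "twist": 0, "gripper": -0.2}
    - {"dx": -3.95, "dy": -3, "dz": 0, "twist": 0, "gripper": -0.2}
    - {"dx": -3.95, "dy": -3, "dz": 0, "twist": 0, "gripper": -0.2}
    - {"dx": -3.95, "dy": -3, "dz": 0, "twist": 0, "gripper": -0.2}
    - {"dx": -3.95, "dy": -3, "dz": 0, "twist": 0, "gripper": -0.2}
    - {"dx": -3.95, "dy": -3, "dz": 0, "twist": 0, "gripper": -0.2}

```text
time: 3.1
tcp_pos: [0.4753, 0.251, 0.2008]
tool_rot: [[-0.899, 0.438, 0.001], [0.438, 0.899, 0.0], [-0.001, 0.001, -1.0]]
ft_force: [-0.7, -0.1, -0.4]
grip_width: 0.034
gripper_force: 0.0
```

Emit:
arm_command:
  deltas:
    - {"dx": 0, "dy": 0, "dz": 0, "twist": -8, "gripper": -0.2}
    - {"dx": 0, "dy": 0, "dz": 0, "twist": -8, "gripper": -0.2}
    - {"dx": 0, "dy": 0, "dz": 0, "twist": -7.6, "gripper": -0.2}
    - {"dx": 0, "dy": 0, "dz": 0, "twist": 0, "gripper": -0.2}

```text
time: 3.6
tcp_pos: [0.4747, 0.2524, 0.2006]
tool_rot: [[-0.999, 0.044, 0.0], [0.044, 0.999, 0.0], [-0.0, 0.0, -1.0]]
ft_force: [-0.3, 0.4, -0.8]
grip_width: 0.0341
gripper_force: 0.0
```

Emit:
arm_command:
  deltas:
    - {"dx": -0.1, "dy": 0, "dz": 3, "twist": 0, "gripper": -0.2}
    - {"dx": 0, "dy": 0, "dz": 3, "twist": 0, "gripper": -0.2}
    - {"dx": 0, "dy": 0, "dz": 2.5, "twist": 0, "gripper": -0.2}
    - {"dx": 0, "dy": 0, "dz": 0.7, "twist": 0, "gripper": -0.2}
    - {"dx": 0, "dy": 0, "dz": 0.7, "twist": 0, "gripper": -0.2}
    - {"dx": 0, "dy": 0, "dz": 0.4, "twist": 0, "gripper": -0.2}

```text
time: 4.35
tcp_pos: [0.4763, 0.2526, 0.0981]
tool_rot: [[-0.999, 0.042, 0.002], [0.042, 0.999, 0.0], [-0.002, 0.001, -1.0]]
ft_force: [0.2, -0.2, 0.4]
grip_width: 0.0339
gripper_force: 0.0
```

Emit:
arm_command:
  deltas:
    - {"dx": 0, "dy": 0, "dz": 0.3, "twist": 0, "gripper": -0.2}
    - {"dx": 0, "dy": 0, "dz": 0, "twist": 0, "gripper": -0.2}

```text
time: 4.6
tcp_pos: [0.4758, 0.2524, 0.0947]
tool_rot: [[-0.999, 0.042, 0.0], [0.042, 0.999, 0.0], [-0.0, 0.0, -1.0]]
ft_force: [0.3, 0.3, -0.3]
grip_width: 0.0342
gripper_force: 0.0
```

Emit:
arm_command:
  deltas:
    - {"dx": 0, "dy": 0, "dz": 0.3, "twist": 0, "gripper": -0.2}
    - {"dx": 0, "dy": 0, "dz": 0, "twist": 0, "gripper": -0.2}

```text
time: 4.85
tcp_pos: [0.4756, 0.2524, 0.0913]
tool_rot: [[-0.999, 0.042, -0.0], [0.042, 0.999, -0.0], [0.0, -0.0, -1.0]]
ft_force: [0.2, 0.6, -0.1]
grip_width: 0.0338
gripper_force: 0.0
```

Emit:
arm_command:
  deltas:
    - {"dx": 0, "dy": 0, "dz": 0.2, "twist": 0, "gripper": -0.2}
    - {"dx": 0, "dy": 0, "dz": 0, "twist": 0, "gripper": -0.2}

```text
time: 5.1
tcp_pos: [0.4756, 0.2523, 0.0892]
tool_rot: [[-0.999, 0.042, -0.0], [0.042, 0.999, -0.0], [0.0, -0.0, -1.0]]
ft_force: [0.3, -0.3, -1.0]
grip_width: 0.0342
gripper_force: 0.0
```

Emit:
arm_command:
  deltas:
    - {"dx": 0, "dy": 0, "dz": 0, "twist": 0, "gripper": -0.6}
    - {"dx": 0, "dy": 0, "dz": 0, "twist": 0, "gripper": -1}
    - {"dx": 0, "dy": 0, "dz": 0, "twist": 0, "gripper": -1}
    - {"dx": 0, "dy": 0, "dz": 0, "twist": 0, "gripper": -1}

```text
time: 5.6
tcp_pos: [0.4757, 0.2524, 0.0895]
tool_rot: [[-0.999, 0.042, 0.0], [0.042, 0.999, 0.0], [-0.0, 0.0, -1.0]]
ft_force: [0.2, 0.5, 0.2]
grip_width: 0.0
gripper_force: 0.0
```

Run:
```python
from bench import r,eyes,job
from h import *
P=np.load('poses2.npy'); o=[]
for c,x,y,w,h in (('side',235,130,130,130),('top',165,205,130,100)):
    d=eyes.get_image(c); cv2.imwrite(f'pics/{c}_raw2.png',d['img'][:,:,::-1])
    im=cv2.resize(d['img'][y:y+h,x:x+w,::-1],None,fx=3,fy=3,interpolation=cv2.INTER_CUBIC).copy()
    wire(im,d,LID,P[1],np.radians(35),(x,y),3)
    t=((proj(d,[r.observe()['tcp_pos']])[0]+.5-(x,y))*3).astype(int); cv2.circle(im,tuple(map(int,t)),3,(0,0,255),-1)
    o.append(cv2.copyMakeBorder(im,0,390-im.shape[0],0,0,cv2.BORDER_CONSTANT))
cv2.imwrite('pics/g2.png',np.hstack(o))
```

```text
(no output)
```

View pics/g2.png

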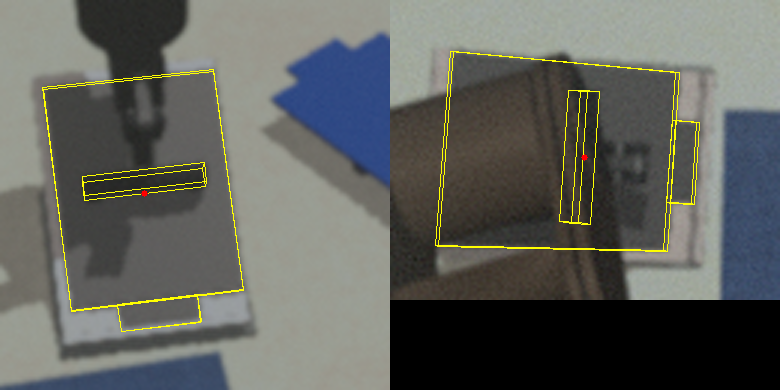

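The side crop shows the shut fingertips meeting the handle's upper edge at about (148,165), but the fingers missed the bar. I'll triangulate the dark handle directly from the first pictures and brighten the current view.

Run:
```python
from bench import r,eyes,job
from h import *
P=np.load('poses2.npy'); M,t=tf(P[1],np.radians(35))
rays=[]
o=[]
for c in ('side','top'):
    d=eyes.get_image(c); im=cv2.imread(f'pics/{c}0.png').astype(int)
    m=mask(d,LID[2:],P[1],np.radians(35))
    m=cv2.dilate((m>.1).astype(np.uint8),np.ones((9,9)))>0
    g=cv2.imread(f'pics/{c}0.png',0)
    v=(g<42)&m if c=='side' else (g<40)&m
    n,l,s,cen=cv2.connectedComponentsWithStats(v.astype(np.uint8)); k=1+np.argmax(s[1:,4])
    print(c,s[k],cen[k],'model',proj(d,[M@[0,0,.03]+t])[0], np.percentile(g[m],[2,10,30,50]))
    u=cen[k]; a=np.array([(u[0]-d['cx'])/d['fx'],(u[1]-d['cy'])/d['fy'],1]); w=np.asarray(d['attitude'])@a
    rays.append((np.array(d['xyz']),w/np.linalg.norm(w)))
    x,y,w_,h_=(250,150,80,65) if c=='side' else (195,215,80,65)
    for src in (cv2.imread(f'pics/{c}0.png'),cv2.imread(f'pics/{c}_raw2.png')):
        o.append(cv2.resize(np.clip(src[y:y+h_,x:x+w_].astype(float)*2.2,0,255).astype(np.uint8),None,fx=4.5,fy=4.5,interpolation=cv2.INTER_CUBIC))
A=sum(np.eye(3)-np.outer(w,w) for _,w in rays); b=sum((np.eye(3)-np.outer(w,w))@p for p,w in rays)
print(np.linalg.solve(A,b))
cv2.imwrite('pics/g3.png',np.vstack([np.hstack(o[:2]),np.hstack(o[2:])]))
```

```text
side [299 190   3   2   4] [300.   190.75] model [282.62676312 190.10272325] [42. 45. 53. 63.]
top [220 247  13  31 114] [226.68421053 263.09649123] model [227.60021906 256.74060416] [34. 38. 44. 60.]
[0.48851617 0.24936136 0.10139184]
```

View pics/g3.png

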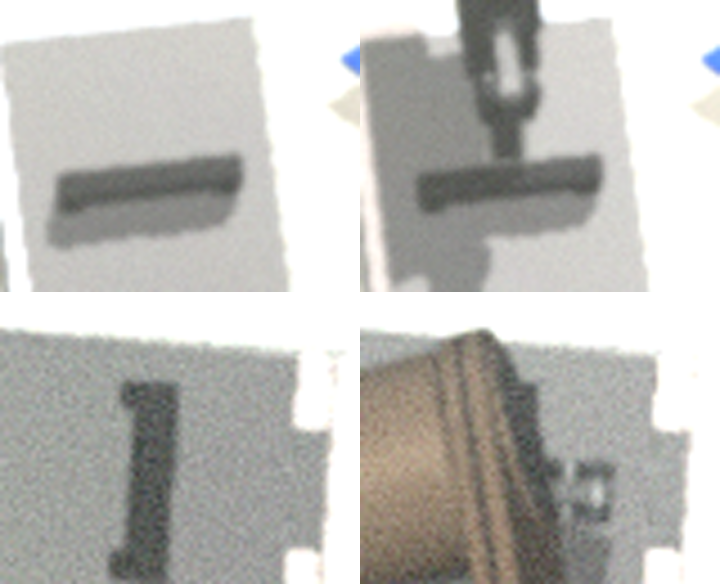

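Run:
```python
import cv2,numpy as np
a=cv2.imread('pics/side0.png',0).astype(int);b=cv2.imread('pics/side_raw2.png',0).astype(int)
print('cols',list(range(272,296,2)))
for y in range(176,202): print(y,a[y,272:296:2],b[y,272:296:2])
from bench import r
from h import *
from bench import eyes
d=eyes.get_image('side'); s=r.observe()
for dz in (0,.0187,.04,.07): print(dz,proj(d,[s['tcp_pos']+np.array([0,0,dz])])[0])
```

```text
cols [272, 274, 276, 278, 280, 282, 284, 286, 288, 290, 292, 294]
176 [91 93 92 92 92 92 94 94 93 92 90 91] [63 66 55 39 41 43 42 56 71 95 95 96]
177 [93 93 92 92 92 92 92 93 93 93 92 92] [65 66 59 46 42 41 45 66 86 95 96 96]
178 [93 91 91 91 92 92 92 92 92 90 92 91] [65 65 64 56 40 41 43 73 93 96 96 97]
179 [92 93 92 92 91 93 92 93 92 93 90 93] [65 65 65 59 41 42 43 74 93 95 96 96]
180 [94 91 91 93 92 91 93 92 92 92 92 91] [65 65 65 59 43 41 42 72 95 96 94 96]
181 [93 92 93 92 92 91 92 93 91 89 92 93] [64 65 62 61 43 41 43 73 94 96 98 96]
182 [92 93 89 92 91 91 92 91 93 92 91 92] [63 65 63 62 42 42 43 72 95 97 96 97]
183 [91 91 92 91 92 91 90 92 92 93 89 88] [66 67 65 65 46 40 45 72 94 96 92 93]
184 [90 90 91 89 92 91 88 90 89 88 82 81] [64 63 64 67 47 42 46 73 90 92 84 82]
185 [90 90 90 89 88 85 80 78 75 76 65 62] [63 64 61 66 52 54 49 67 78 79 66 64]
186 [88 82 77 78 76 71 65 64 59 59 53 55] [65 60 58 58 54 53 51 57 60 59 56 54]
187 [74 68 62 62 56 55 54 49 50 50 51 49] [54 51 48 48 46 45 44 49 51 48 51 51]
188 [57 53 52 51 51 49 49 47 49 50 50 49] [46 42 40 40 42 40 42 46 50 50 5
[... 476 characters left out ...]
62 63 64]
195 [51 55 55 60 60 64 62 61 62 61 62 66] [52 52 58 61 62 62 65 64 65 64 67 64]
196 [59 61 62 64 62 63 60 64 64 62 64 62] [62 61 65 64 64 63 64 63 66 65 63 66]
197 [62 64 62 63 63 61 64 62 63 62 61 64] [62 64 66 63 67 63 63 63 64 66 64 65]
198 [63 64 61 62 64 64 62 60 63 63 61 63] [64 64 64 65 65 65 65 62 63 63 66 66]
199 [61 63 62 63 62 62 62 62 61 62 64 62] [65 64 63 66 67 64 63 64 64 66 64 66]
200 [63 62 62 63 65 61 60 62 63 65 67 65] [65 63 64 66 63 66 64 66 66 66 69 69]
201 [61 63 63 65 64 66 63 66 65 74 76 77] [65 65 65 64 68 68 66 68 68 75 80 80]
0 [282.62601648 193.99938777]
0.0187 [282.24511788 187.8515286 ]
0.04 [281.80064432 180.67754354]
0.07 [281.15461304 170.25033464]
```

Run:
```python
from bench import r,eyes
from h import *
D={c:eyes.get_image(c) for c in('side','top')}
print({c:proj(d,[[.2955,.6065,.2],[.2955+.438*.05,.6065+.899*.05,.213],[.2955-.438*.05,.6065-.899*.05,.213]]).round(1).tolist() for c,d in D.items()})
s=r.observe();print(s['tcp_pos'],s['joint_positions'],s['ft_force'],s['grip_width'])
a=cv2.imread('pics/side0.png')[0:80,130:220];b=cv2.imread('pics/top0.png')[340:400,0:90]
cv2.imwrite('pics/g4.png',np.hstack([cv2.resize(a,(405,360)),cv2.resize(cv2.copyMakeBorder(b,0,20,0,0,0),(390,360))]))
```

```text
{'side': [[183.2, 72.5], [190.2, 56.9], [173.8, 79.0]], 'top': [[24.3, 350.5], [-3.8, 339.1], [44.1, 364.5]]}
[0.47569933 0.25242197 0.08945167] [ 2.99372796e-01  1.08329547e-01  2.00046962e+00  3.95601012e-06
  1.03272154e+00 -1.22950335e+00] [0.05873462 0.0316265  0.12571168] -2.618902860975347e-06
```

View pics/g4.png

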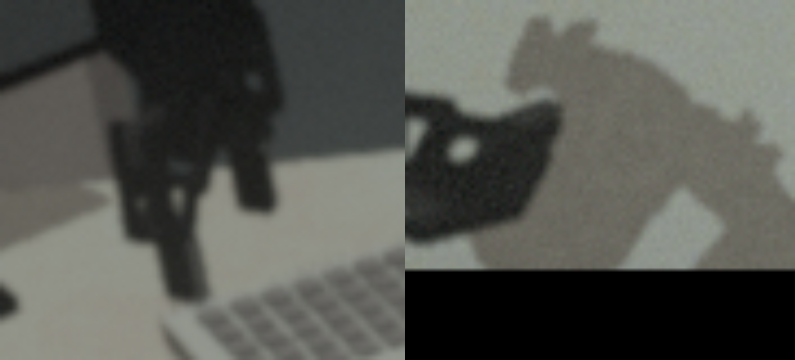

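The fingertips really end about 28 mm above the reported TCP, and the start pictures show the same offset. So they shut above the bar. I'll reopen and go lower, watching the force.

Emit:
arm_command:
  deltas:
    - {"dx": 0, "dy": 0, "dz": 0, "twist": 0, "gripper": -0.2}
    - {"dx": 0, "dy": 0, "dz": 0, "twist": 0, "gripper": -0.2}
    - {"dx": 0, "dy": 0, "dz": 0, "twist": 0, "gripper": -0.2}
    - {"dx": 0, "dy": 0, "dz": 0.5, "twist": 0, "gripper": -0.2}
    - {"dx": 0, "dy": 0, "dz": 0.5, "twist": 0, "gripper": -0.2}
    - {"dx": 0, "dy": 0, "dz": 0, "twist": 0, "gripper": -0.2}

```text
time: 6.7
tcp_pos: [0.4751, 0.2522, 0.0785]
tool_rot: [[-0.999, 0.042, -0.002], [0.042, 0.999, -0.0], [0.002, -0.001, -1.0]]
ft_force: [-0.5, -0.0, 0.3]
grip_width: 0.0343
gripper_force: 0.0
```

Emit:
arm_command:
  deltas:
    - {"dx": 0, "dy": 0, "dz": 0.3, "twist": 0, "gripper": -0.2}
    - {"dx": 0, "dy": 0, "dz": 0.3, "twist": 0, "gripper": -0.2}
    - {"dx": 0, "dy": 0, "dz": 0, "twist": 0, "gripper": -0.2}

```text
time: 7.08
tcp_pos: [0.4754, 0.2523, 0.0731]
tool_rot: [[-0.999, 0.042, -0.001], [0.042, 0.999, -0.0], [0.001, -0.0, -1.0]]
ft_force: [-0.7, -0.6, 0.6]
grip_width: 0.0337
gripper_force: 0.0
```

Emit:
arm_command:
  deltas:
    - {"dx": 0, "dy": 0, "dz": 0.3, "twist": 0, "gripper": -0.2}
    - {"dx": 0, "dy": 0, "dz": 0.3, "twist": 0, "gripper": -0.2}
    - {"dx": 0, "dy": 0, "dz": 0, "twist": 0, "gripper": -0.2}

```text
time: 7.45
tcp_pos: [0.4754, 0.2523, 0.067]
tool_rot: [[-0.999, 0.042, -0.001], [0.042, 0.999, -0.0], [0.001, -0.0, -1.0]]
ft_force: [0.4, 0.0, -0.4]
grip_width: 0.0345
gripper_force: 0.0
```

Emit:
arm_command:
  deltas:
    - {"dx": 0, "dy": 0, "dz": 0.25, "twist": 0, "gripper": -0.2}
    - {"dx": 0, "dy": 0, "dz": 0.25, "twist": 0, "gripper": -0.2}
    - {"dx": 0, "dy": 0, "dz": 0, "twist": 0, "gripper": -0.2}

```text
time: 7.82
tcp_pos: [0.4755, 0.2523, 0.0621]
tool_rot: [[-0.999, 0.042, -0.001], [0.042, 0.999, -0.0], [0.001, -0.0, -1.0]]
ft_force: [-0.7, 0.1, 0.2]
grip_width: 0.0338
gripper_force: 0.0
```

Emit:
arm_command:
  deltas:
    - {"dx": 0, "dy": 0, "dz": 0.2, "twist": 0, "gripper": -0.2}
    - {"dx": 0, "dy": 0, "dz": 0, "twist": 0, "gripper": -0.2}

```text
time: 8.07
tcp_pos: [0.4755, 0.2524, 0.0602]
tool_rot: [[-0.999, 0.042, -0.0], [0.042, 0.999, -0.0], [0.0, -0.0, -1.0]]
ft_force: [0.5, -1.3, -0.3]
grip_width: 0.0341
gripper_force: 0.0
```

Now close.

Emit:
arm_command:
  deltas:
    - {"dx": 0, "dy": 0, "dz": 0, "twist": 0, "gripper": -0.5}
    - {"dx": 0, "dy": 0, "dz": 0, "twist": 0, "gripper": -1}
    - {"dx": 0, "dy": 0, "dz": 0, "twist": 0, "gripper": -1}
    - {"dx": 0, "dy": 0, "dz": 0, "twist": 0, "gripper": -1}

```text
time: 8.57
tcp_pos: [0.4758, 0.2529, 0.0608]
tool_rot: [[-0.999, 0.042, 0.0], [0.042, 0.999, 0.001], [-0.0, 0.001, -1.0]]
ft_force: [-1.0, 2.3, 3.4]
grip_width: 0.0195
gripper_force: 58.6
```

Emit:
arm_command:
  deltas:
    - {"dx": 0, "dy": 0, "dz": -0.5, "twist": 0, "gripper": -1}
    - {"dx": 0, "dy": 0, "dz": -1, "twist": 0, "gripper": -1}
    - {"dx": 0, "dy": 0, "dz": -2, "twist": 0, "gripper": -1}
    - {"dx": 0, "dy": 0, "dz": -3, "twist": 0, "gripper": -1}
    - {"dx": 0, "dy": 0, "dz": -3, "twist": 0, "gripper": -1}
    - {"dx": 0, "dy": 0, "dz": -3, "twist": 0, "gripper": -1}
    - {"dx": 0, "dy": 0, "dz": -2, "twist": 0, "gripper": -1}
    - {"dx": 0, "dy": 0, "dz": 0, "twist": 0, "gripper": -1}

```text
time: 9.57
tcp_pos: [0.4765, 0.2524, 0.2072]
tool_rot: [[-0.999, 0.042, 0.003], [0.042, 0.999, 0.0], [-0.003, 0.0, -1.0]]
ft_force: [0.0, 0.3, -4.4]
grip_width: 0.0189
gripper_force: 58.8
```

```bash
cat > see.py <<'E'
import sys
from bench import r,eyes,job
from h import *
def look(tilt0=20,p0=None,thr=.5,ts=True):
    s=r.observe(); tp=s['tcp_pos']; obs=[]
    for c in ('side','top'):
        d=eyes.get_image(c); cv2.imwrite(f'pics/last_{c}.png',d['img'][:,:,::-1])
        best=None
        for x in eyes.outline_of(c,'lid'):
            ys,xs=np.nonzero(x['region']); u=proj(d,[tp])[0]
            dist=np.hypot(xs-u[0],ys-u[1]).min()
            if dist<25 and (best is None): best=x
        if best is not None: obs.append((d,best['region'].astype(np.float32)))
        print(c,best is not None, best and best['conf'])
    return s,obs
E
python3 - <<'E'
from see import *
s,obs=look()
print(s['tcp_pos'],s['grip_width'],s['ft_force'])
E
```

```text
side True 0.58
top True 0.7
[0.47647191 0.25235783 0.20719499] 0.01888212804253821 [ 0.00800596  0.31541914 -4.35470142]
```

```bash
cat >> see.py <<'E'
def fitlid(s,obs,tilt0=17,exclude=()):
    tp=s['tcp_pos']; yaw=np.arctan2(s['tool_rot'][1,1],s['tool_rot'][0,1])-np.pi/2
    h0=tp+[0,0,.035]; ign=[]
    for d,_ in obs:
        a=np.arange(-.0,.3,.01)[:,None]*[0,0,1]+tp+[0,0,.06]
        m=np.zeros((480,640),np.uint8)
        for u in proj(d,a): cv2.circle(m,tuple(np.round(u).astype(int).tolist()),27,1,-1)
        ign.append(m==0)
    def pose(q):
        tl=np.radians(tilt0+q[3]*5); M,_=tf([0,0,0,yaw+q[4]*.05],tl); h=h0+q[:3]*.01
        return np.r_[h-M@[0,0,.03],yaw+q[4]*.05],tl,h
    def cost(q):
        p,tl,_=pose(q); return sum((np.abs(mask(d,LID,p,tl)-g)*i).sum() for (d,g),i in zip(obs,ign))+np.sum(q[:3]**2)*5+q[4]**2*20
    best=min((minimize(cost,[0,0,0,t0,0],method='Nelder-Mead',options=dict(initial_simplex=np.vstack([[0,0,0,t0,0],[0,0,0,t0,0]+np.eye(5)]),xatol=.01,fatol=.5,maxiter=500)) for t0 in (-2,0,3)),key=lambda o:o.fun)
    p,tl,h=pose(best.x); M,_=tf(p,tl)
    print('cost',best.fun,'tilt',np.degrees(tl).round(2),'yaw',np.degrees(p[3]).round(2),'handle-tcp',(h-tp).round(4),'tongue',(M@[0,-.105,.0025]+p[:3]).round(4),'front',(M@[0,.085,0]+p[:3]).round(4),[g.sum() for _,g in obs])
    return p,tl
E
python3 - <<'E'
from see import *
s,obs=look()
for o in (obs[:1],obs[1:],obs):
    if o: fitlid(s,o)
E
```

```text
side True 0.78
top True 0.85
cost 66.42701077007507 tilt 32.8 yaw -2.64 handle-tcp [0.0008 0.0033 0.0375] tongue [0.472 0.182 0.161] front [0.4794 0.3429 0.2618] [np.float32(4635.0)]
cost 822.1741769974909 tilt 33.25 yaw -2.46 handle-tcp [0.0013 0.0017 0.0299] tongue [0.4728 0.181  0.1528] front [0.4796 0.3411 0.2549] [np.float32(2525.0)]
cost 924.3071480492682 tilt 31.94 yaw -2.71 handle-tcp [0.0009 0.0023 0.0388] tongue [0.4719 0.1798 0.1634] front [0.4796 0.3421 0.2618] [np.float32(4635.0), np.float32(2525.0)]
```

Emit:
arm_command:
  deltas:
    - {"dx": 0, "dy": 0, "dz": -2.6, "twist": -1, "gripper": -1}
    - {"dx": 0, "dy": -1, "dz": -2.7, "twist": 0, "gripper": -1}
    - {"dx": -1.6, "dy": -3, "dz": 0, "twist": 0, "gripper": -1}
    - {"dx": -1.6, "dy": -4, "dz": 0, "twist": 0, "gripper": -1}
    - {"dx": -1.6, "dy": -5, "dz": 0, "twist": 0, "gripper": -1}
    - {"dx": -1.6, "dy": -5, "dz": 0, "twist": 0, "gripper": -1}
    - {"dx": -1.7, "dy": -5, "dz": 0, "twist": 0, "gripper": -1}
    - {"dx": 0, "dy": -5, "dz": 0, "twist": 0, "gripper": -1}

```text
time: 10.98
tcp_pos: [0.5503, -0.0314, 0.258]
tool_rot: [[-1.0, 0.025, -0.0], [0.025, 1.0, -0.0], [0.0, -0.0, -1.0]]
ft_force: [0.5, -0.8, -3.9]
grip_width: 0.019
gripper_force: 59.0
```

Emit:
arm_command:
  deltas:
    - {"dx": 0, "dy": -5, "dz": 0, "twist": 0, "gripper": -1}
    - {"dx": 0, "dy": -5, "dz": 0, "twist": 0, "gripper": -1}
    - {"dx": 0, "dy": -4.5, "dz": 0, "twist": 0, "gripper": -1}
    - {"dx": 0, "dy": -3, "dz": 0, "twist": 0, "gripper": -1}
    - {"dx": 0, "dy": -1.3, "dz": 1, "twist": 0, "gripper": -1}
    - {"dx": 0, "dy": 0, "dz": 3, "twist": 0, "gripper": -1}
    - {"dx": 0, "dy": 0, "dz": 3, "twist": 0, "gripper": -1}
    - {"dx": 0, "dy": 0, "dz": 0, "twist": 0, "gripper": -1}

```text
time: 11.98
tcp_pos: [0.543, -0.2152, 0.184]
tool_rot: [[-1.0, 0.024, -0.007], [0.024, 1.0, 0.005], [0.007, 0.005, -1.0]]
ft_force: [0.3, 0.1, -3.6]
grip_width: 0.0189
gripper_force: 59.5
```

Run:
```python
from see import *
s,obs=look()
print(s['time'],s['tcp_pos'],s['tool_rot'][:2,1])
Pc=np.load('poses2.npy')[0]
Mc,tc=tf(Pc,0)
for o in (obs[:1],obs):
    if o:
        p,tl=fitlid(s,o,33); M,_=tf(p,tl)
        for q in ([0,-.105,0],[0,0,.03],[0,.085,0]): print(q,((M@q+p[:3]-tc)@Mc*1000).round(1))
```

```text
side True 0.9
top True 0.72
11.975 [ 0.54300393 -0.21521507  0.18401671] [0.02363663 0.99970958]
cost 139.22837357289617 tilt 35.83 yaw -1.75 handle-tcp [ 0.002  -0.0001  0.0344] tongue [ 0.5429 -0.2843  0.1347] front [ 0.5476 -0.1289  0.2439] [np.float32(6775.0)]
[0, -0.105, 0] [ -1.2 -66.6 132.6]
[0, 0, 0.03] [ -0.8   1.  218.4]
[0, 0.085, 0] [ -0.3  87.4 243.9]
cost 638.1676163260439 tilt 38.59 yaw -1.64 handle-tcp [0.0032 0.0003 0.0291] tongue [ 0.5443 -0.2798  0.1261] front [ 0.5486 -0.1298  0.2426] [np.float32(6775.0), np.float32(2554.0)]
[0, -0.105, 0] [ 1.000e-01 -6.190e+01  1.241e+02]
[0, 0, 0.03] [  0.3   1.4 213.1]
[0, 0.085, 0] [  0.7  86.6 242.6]
```

Emit:
arm_command:
  deltas:
    - {"dx": -0.1, "dy": -0.7, "dz": 1.2, "twist": 0, "gripper": -1}
    - {"dx": 0, "dy": -0.7, "dz": 1.2, "twist": 0, "gripper": -1}
    - {"dx": 0, "dy": 0, "dz": 0, "twist": 0, "gripper": -1}
    - {"dx": 0, "dy": 0, "dz": 0, "twist": 0, "gripper": -1}

```text
time: 12.68
tcp_pos: [0.5457, -0.2316, 0.1642]
tool_rot: [[-1.0, 0.025, -0.0], [0.025, 1.0, 0.0], [0.0, 0.0, -1.0]]
ft_force: [-0.6, 0.7, -2.5]
grip_width: 0.0187
gripper_force: 59.5
```

Run:
```python
from see import *
s,obs=look()
print(s['time'],s['tcp_pos'],s['tool_rot'][:2,1])
Pc=np.load('poses2.npy')[0]
Mc,tc=tf(Pc,0)
if obs:
        p,tl=fitlid(s,obs[:1],33); M,_=tf(p,tl)
        for q in ([0,-.105,0],[0,0,.03],[0,.085,0]): print(q,((M@q+p[:3]-tc)@Mc*1000).round(1))
o=[]
for c,x,y,w,h in (('side',325,300,100,150),('top',430,180,90,100)):
    d=eyes.get_image(c); a=np.clip(d['img'][y:y+h,x:x+w,::-1].astype(float)*1.8,0,255).astype(np.uint8)
    a=cv2.resize(a,None,fx=4,fy=4,interpolation=cv2.INTER_CUBIC)
    wire(a,d,LID,p,tl,(x,y),4); wire(a,d,CAR[1:],Pc,0,(x,y),4,(0,255,0))
    o.append(cv2.copyMakeBorder(a,0,600-a.shape[0],0,0,0))
cv2.imwrite('pics/g5.png',np.hstack(o))
```

```text
side True 0.65
top True 0.9
12.675 [ 0.54574717 -0.23159122  0.16415329] [0.02492556 0.99968922]
cost 155.5436543136215 tilt 26.83 yaw -2.42 handle-tcp [0.0037 0.0091 0.0289] tongue [ 0.546  -0.3037  0.1211] front [ 0.5532 -0.1331  0.2046] [np.float32(6583.0)]
[0, -0.105, 0] [  2.3 -86.2 118.8]
[0, 0, 0.03] [  3.7  -6.1 193. ]
[0, 0.085, 0] [  5.3  83.3 204.6]
```

View pics/g5.png

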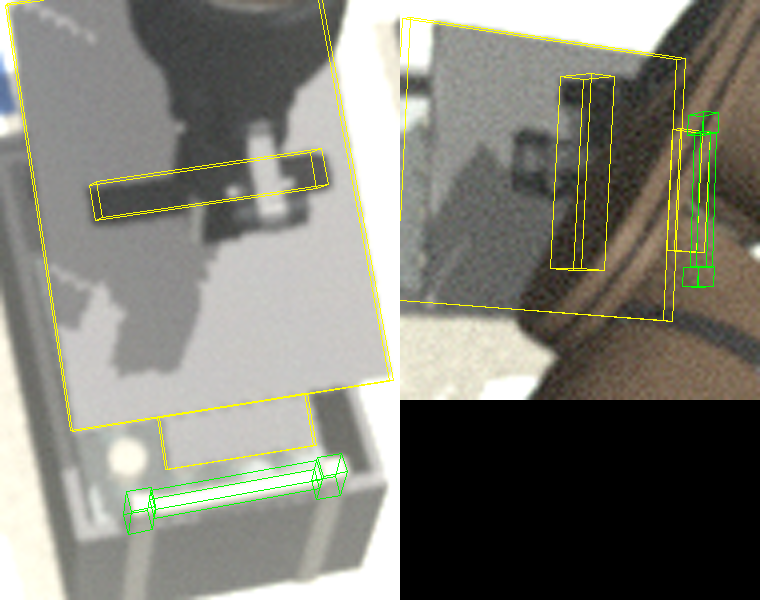

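The side view shows the keeper wire on the real bar at crop (237,490). The tongue tip, at (237,458), is just inside and above it, laterally centred. I'll refit with the handle pinned at the TCP's y.

```bash
sed -i 's/np.sum(q\[:3\]\*\*2)\*5+q\[4\]\*\*2\*20/np.sum(q[:2]**2)*2000+q[4]**2*500/' see.py
cat >> see.py <<'E'
Pc=np.load('poses2.npy')[0]; Mc,tc=tf(Pc,0)
def rep(tilt0=30,which=(0,)):
    s,obs=look(); print(s['time'],s['tcp_pos'].round(4),s['ft_force'].round(1),s['grip_width'].round(4),'tcp_car',((s['tcp_pos']-tc)@Mc*1000).round(1))
    o=[obs[i] for i in which if i<len(obs)]
    p,tl=fitlid(s,o,tilt0); M,_=tf(p,tl)
    for q in ([0,-.105,0],[0,0,.03],[0,.085,0]): print(q,((M@q+p[:3]-tc)@Mc*1000).round(1))
E
python3 - <<'E'
from see import *
rep()
rep(30,(0,1))
E
```

```text
side True 0.63
top True 0.61Traceback (most recent call last):
  File "<stdin>", line 2, in <module>
  File "see.py", line 35, in rep
    s,obs=look(); print(s['time'],s['tcp_pos'].round(4),s['ft_force'].round(1),s['grip_width'].round(4),'tcp_car',((s['tcp_pos']-tc)@Mc*1000).round(1))
                                                                               ^^^^^^^^^^^^^^^^^^^^^
AttributeError: 'float' object has no attribute 'round'
```

```bash
sed -i "s/s\['grip_width'\].round(4)/s['grip_width']/" see.py
python3 - <<'E'
from see import *
rep()
rep(30,(0,1))
E
```

```text
side True 0.97
top True 0.59
13.175 [ 0.5459 -0.2314  0.1645] [ 0.4  0.6 -3. ] 0.019024358960325314 tcp_car [  0.5 -15.1 164.5]
cost 122.49239621537212 tilt 31.33 yaw -1.35 handle-tcp [ 0.0003 -0.0002  0.0413] tongue [ 0.5444 -0.3069  0.1277] front [ 0.5483 -0.1434  0.2244] [np.float32(6920.0)]
[0, -0.105, 0] [  0.9 -89.4 125.6]
[0, 0, 0.03] [  0.8 -15.3 205.8]
[0, 0.085, 0] [  0.7  72.9 224.4]
side True 0.84
top True 0.79
13.375 [ 0.5459 -0.2315  0.1644] [ 1.   0.6 -3.9] 0.018897954700190612 tcp_car [  0.4 -15.1 164.4]
cost 663.5785649459997 tilt 34.6 yaw -1.25 handle-tcp [0.0012 0.0004 0.0357] tongue [ 0.5455 -0.3018  0.1179] front [ 0.549  -0.1441  0.2237] [np.float32(6726.0), np.float32(2422.0)]
[0, -0.105, 0] [  1.8 -84.1 115.8]
[0, 0, 0.03] [  1.6 -14.7 200.1]
[0, 0.085, 0] [  1.4  72.3 223.7]
```

Next I find the tip height by touching it on top of the bar (z = 109).

Emit:
arm_command:
  deltas:
    - {"dx": 0, "dy": -0.5, "dz": 0, "twist": 0, "gripper": -1}
    - {"dx": 0, "dy": 0, "dz": 0.3, "twist": 0, "gripper": -1}
    - {"dx": 0, "dy": 0, "dz": 0, "twist": 0, "gripper": -1}
    - {"dx": 0, "dy": 0, "dz": 0, "twist": 0, "gripper": -1}

```text
time: 14.08
tcp_pos: [0.5457, -0.2364, 0.1613]
tool_rot: [[-1.0, 0.024, -0.0], [0.024, 1.0, 0.0], [0.0, 0.0, -1.0]]
ft_force: [1.1, -0.2, -3.3]
grip_width: 0.0187
gripper_force: 59.5
```

Emit:
arm_command:
  deltas:
    - {"dx": 0, "dy": 0, "dz": 0.2, "twist": 0, "gripper": -1}
    - {"dx": 0, "dy": 0, "dz": 0.2, "twist": 0, "gripper": -1}
    - {"dx": 0, "dy": 0, "dz": 0, "twist": 0, "gripper": -1}

```text
time: 14.45
tcp_pos: [0.5456, -0.2363, 0.1571]
tool_rot: [[-1.0, 0.024, -0.001], [0.024, 1.0, 0.0], [0.001, 0.0, -1.0]]
ft_force: [-0.7, 0.7, -2.8]
grip_width: 0.019
gripper_force: 59.5
```

Emit:
arm_command:
  deltas:
    - {"dx": 0, "dy": 0, "dz": 0.2, "twist": 0, "gripper": -1}
    - {"dx": 0, "dy": 0, "dz": 0.1, "twist": 0, "gripper": -1}
    - {"dx": 0, "dy": 0, "dz": 0, "twist": 0, "gripper": -1}

```text
time: 14.82
tcp_pos: [0.5457, -0.2364, 0.1542]
tool_rot: [[-1.0, 0.024, -0.0], [0.024, 1.0, 0.0], [0.0, 0.0, -1.0]]
ft_force: [0.1, 0.4, -3.2]
grip_width: 0.0187
gripper_force: 59.5
```

Emit:
arm_command:
  deltas:
    - {"dx": 0, "dy": 0, "dz": 0.2, "twist": 0, "gripper": -1}
    - {"dx": 0, "dy": 0, "dz": 0, "twist": 0, "gripper": -1}

```text
time: 15.08
tcp_pos: [0.5456, -0.2364, 0.1522]
tool_rot: [[-1.0, 0.024, -0.0], [0.024, 1.0, 0.0], [0.0, 0.0, -1.0]]
ft_force: [0.4, -0.2, -2.9]
grip_width: 0.0187
gripper_force: 59.5
```

Emit:
arm_command:
  deltas:
    - {"dx": 0, "dy": 0, "dz": 0.2, "twist": 0, "gripper": -1}
    - {"dx": 0, "dy": 0, "dz": 0, "twist": 0, "gripper": -1}

```text
time: 15.32
tcp_pos: [0.5456, -0.2364, 0.1502]
tool_rot: [[-1.0, 0.024, -0.0], [0.024, 1.0, 0.0], [0.0, 0.0, -1.0]]
ft_force: [0.5, -0.2, -2.7]
grip_width: 0.019
gripper_force: 59.5
```

Emit:
arm_command:
  deltas:
    - {"dx": 0, "dy": 0, "dz": 0.2, "twist": 0, "gripper": -1}
    - {"dx": 0, "dy": 0, "dz": 0, "twist": 0, "gripper": -1}

```text
time: 15.58
tcp_pos: [0.5461, -0.2362, 0.1491]
tool_rot: [[-1.0, 0.024, 0.001], [0.024, 1.0, 0.0], [-0.001, 0.0, -1.0]]
ft_force: [-0.2, 2.5, 0.0]
grip_width: 0.0186
gripper_force: 59.2
```

Contact at TCP z ≈ 0.1495, which puts the tip at about TCP + (−70, −41.5) mm. Now back off, go down inside the bar, then move under it.

Emit:
arm_command:
  deltas:
    - {"dx": 0, "dy": 0.2, "dz": -0.5, "twist": 0, "gripper": -1}
    - {"dx": 0, "dy": 0.75, "dz": 0, "twist": 0, "gripper": -1}
    - {"dx": 0, "dy": 0, "dz": 0.8, "twist": 0, "gripper": -1}
    - {"dx": 0, "dy": 0, "dz": 1, "twist": 0, "gripper": -1}
    - {"dx": 0, "dy": 0, "dz": 0, "twist": 0, "gripper": -1}
    - {"dx": 0, "dy": 0, "dz": 0, "twist": 0, "gripper": -1}

```text
time: 16.32
tcp_pos: [0.5459, -0.227, 0.1351]
tool_rot: [[-1.0, 0.025, -0.0], [0.025, 1.0, 0.0], [0.0, 0.0, -1.0]]
ft_force: [0.2, 0.1, -3.4]
grip_width: 0.0187
gripper_force: 60.0
```

Emit:
arm_command:
  deltas:
    - {"dx": 0, "dy": -0.4, "dz": 0, "twist": 0, "gripper": -1}
    - {"dx": 0, "dy": -0.4, "dz": 0, "twist": 0, "gripper": -1}
    - {"dx": 0, "dy": 0, "dz": 0, "twist": 0, "gripper": -1}

```text
time: 16.7
tcp_pos: [0.5459, -0.2355, 0.1357]
tool_rot: [[-1.0, 0.025, 0.001], [0.025, 1.0, -0.0], [-0.001, -0.0, -1.0]]
ft_force: [-0.2, 0.3, -2.8]
grip_width: 0.0184
gripper_force: 60.0
```

Emit:
arm_command:
  deltas:
    - {"dx": 0, "dy": -0.3, "dz": 0, "twist": 0, "gripper": -1}
    - {"dx": 0, "dy": 0, "dz": 0, "twist": 0, "gripper": -1}

```text
time: 16.95
tcp_pos: [0.5456, -0.238, 0.1353]
tool_rot: [[-1.0, 0.025, -0.0], [0.025, 1.0, 0.0], [0.0, 0.0, -1.0]]
ft_force: [0.3, -0.3, -3.9]
grip_width: 0.0186
gripper_force: 60.6
```

Emit:
arm_command:
  deltas:
    - {"dx": 0, "dy": -0.2, "dz": 0, "twist": 0, "gripper": -1}
    - {"dx": 0, "dy": 0, "dz": 0, "twist": 0, "gripper": -1}

```text
time: 17.2
tcp_pos: [0.5455, -0.2396, 0.1351]
tool_rot: [[-1.0, 0.025, -0.001], [0.025, 1.0, 0.001], [0.001, 0.001, -1.0]]
ft_force: [0.6, 1.9, -3.7]
grip_width: 0.0184
gripper_force: 61.9
```

Emit:
arm_command:
  deltas:
    - {"dx": 0, "dy": -0.1, "dz": 0.2, "twist": 0, "gripper": -1}
    - {"dx": 0, "dy": -0.2, "dz": 0.15, "twist": 0, "gripper": -1}
    - {"dx": 0, "dy": 0, "dz": 0, "twist": 0, "gripper": -1}

```text
time: 17.58
tcp_pos: [0.5455, -0.2433, 0.1318]
tool_rot: [[-1.0, 0.025, -0.0], [0.025, 1.0, -0.0], [0.0, -0.0, -1.0]]
ft_force: [0.5, -0.4, -3.6]
grip_width: 0.0191
gripper_force: 60.6
```

Emit:
arm_command:
  deltas:
    - {"dx": 0, "dy": -0.3, "dz": 0.2, "twist": 0, "gripper": -1}
    - {"dx": 0, "dy": 0, "dz": 0, "twist": 0, "gripper": -1}

```text
time: 17.82
tcp_pos: [0.5455, -0.2463, 0.1298]
tool_rot: [[-1.0, 0.025, -0.0], [0.025, 1.0, -0.0], [0.0, -0.0, -1.0]]
ft_force: [-0.4, 0.3, -2.8]
grip_width: 0.0184
gripper_force: 60.4
```

Emit:
arm_command:
  deltas:
    - {"dx": 0, "dy": -0.25, "dz": 0.17, "twist": 0, "gripper": -1}
    - {"dx": 0, "dy": 0, "dz": 0, "twist": 0, "gripper": -1}

```text
time: 18.08
tcp_pos: [0.5455, -0.2479, 0.1282]
tool_rot: [[-1.0, 0.025, 0.0], [0.025, 1.0, 0.001], [0.0, 0.001, -1.0]]
ft_force: [0.3, 2.4, -2.7]
grip_width: 0.0188
gripper_force: 61.7
```

Emit:
arm_command:
  deltas:
    - {"dx": 0, "dy": -0.2, "dz": 0.13, "twist": 0, "gripper": -1}
    - {"dx": 0, "dy": 0, "dz": 0, "twist": 0, "gripper": -1}

```text
time: 18.32
tcp_pos: [0.5456, -0.2488, 0.1272]
tool_rot: [[-1.0, 0.025, 0.0], [0.025, 1.0, 0.004], [0.0, 0.004, -1.0]]
ft_force: [1.0, 6.1, -0.3]
grip_width: 0.0186
gripper_force: 63.4
```

Tongue in and the shoulders butt on the posts (fy = 6 N). Now arc the handle down around the keeper.

Emit:
arm_command:
  deltas:
    - {"dx": 0, "dy": 0.2, "dz": 0.1, "twist": 0, "gripper": -1}
    - {"dx": 0, "dy": 0.3, "dz": 0.25, "twist": 0, "gripper": -1}
    - {"dx": 0, "dy": 0.3, "dz": 0.25, "twist": 0, "gripper": -1}
    - {"dx": 0, "dy": 0, "dz": 0, "twist": 0, "gripper": -1}

```text
time: 18.82
tcp_pos: [0.5461, -0.2433, 0.1215]
tool_rot: [[-1.0, 0.024, 0.001], [0.024, 1.0, -0.002], [-0.001, -0.002, -1.0]]
ft_force: [0.5, 0.4, 0.5]
grip_width: 0.0184
gripper_force: 58.6
```

Emit:
arm_command:
  deltas:
    - {"dx": 0, "dy": 0.2, "dz": 0.17, "twist": 0, "gripper": -1}
    - {"dx": 0, "dy": 0.2, "dz": 0.17, "twist": 0, "gripper": -1}
    - {"dx": 0, "dy": 0, "dz": 0, "twist": 0, "gripper": -1}

```text
time: 19.2
tcp_pos: [0.5448, -0.2377, 0.1161]
tool_rot: [[-1.0, 0.024, -0.002], [0.024, 1.0, 0.002], [0.002, 0.002, -1.0]]
ft_force: [0.6, 0.1, -2.8]
grip_width: 0.0172
gripper_force: 58.9
```

Emit:
arm_command:
  deltas:
    - {"dx": 0, "dy": 0.2, "dz": 0.28, "twist": 0, "gripper": -1}
    - {"dx": 0, "dy": 0.2, "dz": 0.28, "twist": 0, "gripper": -1}
    - {"dx": 0, "dy": 0.15, "dz": 0.28, "twist": 0, "gripper": -1}
    - {"dx": 0, "dy": 0, "dz": 0, "twist": 0, "gripper": -1}

```text
time: 19.7
tcp_pos: [0.5449, -0.2297, 0.107]
tool_rot: [[-1.0, 0.025, -0.003], [0.025, 1.0, 0.007], [0.003, 0.007, -1.0]]
ft_force: [1.1, 5.5, -5.0]
grip_width: 0.0143
gripper_force: 55.5
```

Run:
```python
from see import *
rep(18)
```

```text
side True 0.76
top True 0.98
19.7 [ 0.5449 -0.2297  0.107 ] [ 1.1  5.5 -5. ] 0.014276278512132708 tcp_car [ -0.6 -13.4 107. ]
cost 318.2510687695283 tilt 12.83 yaw -1.25 handle-tcp [ 0.0003 -0.0003  0.0386] tongue [ 0.5431 -0.3262  0.0954] front [ 0.5471 -0.1405  0.1352] [np.float32(6469.0)]
[0, -0.105, 0] [  -0.  -109.4   93. ]
[0, 0, 0.03] [ -0.3 -13.7 145.5]
[0, 0.085, 0] [ -0.6  75.8 135.2]
```

Emit:
arm_command:
  deltas:
    - {"dx": 0, "dy": 0.2, "dz": 0.3, "twist": 0, "gripper": -1}
    - {"dx": 0, "dy": 0.15, "dz": 0.3, "twist": 0, "gripper": -1}
    - {"dx": 0, "dy": 0.15, "dz": 0.3, "twist": 0, "gripper": -1}
    - {"dx": 0, "dy": 0, "dz": 0, "twist": 0, "gripper": -1}

```text
time: 20.4
tcp_pos: [0.5452, -0.2251, 0.0987]
tool_rot: [[-1.0, 0.025, -0.002], [0.025, 1.0, 0.006], [0.003, 0.006, -1.0]]
ft_force: [-0.4, 6.3, -3.8]
grip_width: 0.013
gripper_force: 57.3
```

Emit:
arm_command:
  deltas:
    - {"dx": 0, "dy": 0.2, "dz": 0.3, "twist": 0, "gripper": -1}
    - {"dx": 0, "dy": 0.1, "dz": 0.3, "twist": 0, "gripper": -1}
    - {"dx": 0, "dy": 0.1, "dz": 0.3, "twist": 0, "gripper": -1}
    - {"dx": 0, "dy": 0, "dz": 0, "twist": 0, "gripper": -1}

```text
time: 20.9
tcp_pos: [0.5462, -0.2236, 0.0912]
tool_rot: [[-1.0, 0.024, 0.0], [0.024, 1.0, 0.001], [-0.0, 0.001, -1.0]]
ft_force: [0.2, 4.6, -0.9]
grip_width: 0.0125
gripper_force: 58.1
```

Run:
```python
from see import *
rep(6)
```

```text
side True 0.81
top True 0.65
20.9 [ 0.5462 -0.2236  0.0912] [ 0.2  4.6 -0.9] 0.012543928047405345 tcp_car [ 0.6 -7.2 91.2]
cost 439.57580675720794 tilt 2.39 yaw -1.47 handle-tcp [0.0005 0.0001 0.0371] tongue [ 0.544  -0.3271  0.0964] front [ 0.5489 -0.1373  0.1019] [np.float32(5824.0)]
[0, -0.105, 0] [   1.  -110.7   93.9]
[0, 0, 0.03] [  1.1  -7.1 128.3]
[0, 0.085, 0] [  1.1  79.1 101.9]
```

Emit:
arm_command:
  deltas:
    - {"dx": 0, "dy": 0.2, "dz": 0.2, "twist": 0, "gripper": -1}
    - {"dx": 0, "dy": 0.1, "dz": 0.2, "twist": 0, "gripper": -1}
    - {"dx": 0, "dy": 0, "dz": 0.2, "twist": 0, "gripper": -1}
    - {"dx": 0, "dy": 0, "dz": 0, "twist": 0, "gripper": -1}

```text
time: 21.6
tcp_pos: [0.5465, -0.2218, 0.0867]
tool_rot: [[-1.0, 0.024, 0.001], [0.024, 1.0, -0.002], [-0.001, -0.002, -1.0]]
ft_force: [-2.8, 1.5, 4.3]
grip_width: 0.0125
gripper_force: 59.6
```

Run:
```python
from see import *
rep(2)
```

```text
side True 0.63
top True 0.62
21.6 [ 0.5465 -0.2218  0.0867] [-2.8  1.5  4.3] 0.012511568870755453 tcp_car [ 0.8 -5.5 86.7]
cost 388.93975070468383 tilt 0.02 yaw -1.6 handle-tcp [ 0.0005 -0.0001  0.0357] tongue [ 0.5441 -0.3268  0.0949] front [ 0.5494 -0.1369  0.0925] [np.float32(5963.0)]
[0, -0.105, 0] [   1.  -110.5   92.4]
[0, 0, 0.03] [  1.4  -5.5 122.5]
[0, 0.085, 0] [ 1.6 79.5 92.5]
```

Emit:
arm_command:
  deltas:
    - {"dx": 0, "dy": 0, "dz": 0, "twist": 0, "gripper": -0.6}
    - {"dx": 0, "dy": 0, "dz": 0, "twist": 0, "gripper": -0.2}
    - {"dx": 0, "dy": 0, "dz": 0, "twist": 0, "gripper": 0}
    - {"dx": 0, "dy": 0, "dz": 0, "twist": 0, "gripper": 0}
    - {"dx": 0, "dy": 0, "dz": -2, "twist": 0, "gripper": 0}
    - {"dx": 0, "dy": 0, "dz": -4, "twist": 0, "gripper": 0}
    - {"dx": 0, "dy": 0, "dz": -5, "twist": 0, "gripper": 0}
    - {"dx": 0, "dy": 0, "dz": -3, "twist": 0, "gripper": -1}

```text
time: 22.8
tcp_pos: [0.5474, -0.2217, 0.2304]
tool_rot: [[-1.0, 0.024, 0.005], [0.024, 1.0, -0.003], [-0.005, -0.003, -1.0]]
ft_force: [-0.1, -0.8, -0.7]
grip_width: 0.0255
gripper_force: 0.0
```

Run:
```python
from see import *
s=r.observe(); print(s['time'],s['tcp_pos'],s['ft_force'],s['grip_width'])
for c in ('side','top'):
    d=eyes.get_image(c); cv2.imwrite(f'pics/r_{c}.png',d['img'][:,:,::-1])
    for n in ('clamp_bar','lid_handle'):
        print(c,n,[(np.round((x['point']-tc)@Mc*1000,0).tolist(),round(x['conf'],2)) for x in eyes.boxes_of(c,n)])
d=eyes.get_image('side'); x,y,w,h=310,230,130,215
a=np.clip(d['img'][y:y+h,x:x+w,::-1].astype(float)*1.6,0,255).astype(np.uint8)
a=cv2.resize(a,None,fx=2.75,fy=2.75,interpolation=cv2.INTER_CUBIC); b=a.copy()
p=np.r_[tc+Mc@[.001,-.0055,.0915],Pc[3]]
wire(b,d,LID,p,np.radians(1.5),(x,y),2.75); wire(b,d,CAR[1:],Pc,0,(x,y),2.75,(0,255,0))
cv2.imwrite('pics/g6.png',np.hstack([a,b]))
```

```text
22.8 [ 0.54736307 -0.22166483  0.23035062] [-0.12677484 -0.82447542 -0.72026734] 0.025490733761264064
side clamp_bar [([-0.0, 128.0, 144.0], 0.71)]
side lid_handle [([-281.0, 485.0, 27.0], 0.9), ([-4.0, -15.0, 101.0], 0.83), ([96.0, 531.0, 40.0], 0.58)]
top clamp_bar [([-3.0, 150.0, 161.0], 0.57)]
top lid_handle [([-277.0, 489.0, 29.0], 0.83), ([134.0, 574.0, 37.0], 0.83)]
```

View pics/g6.png

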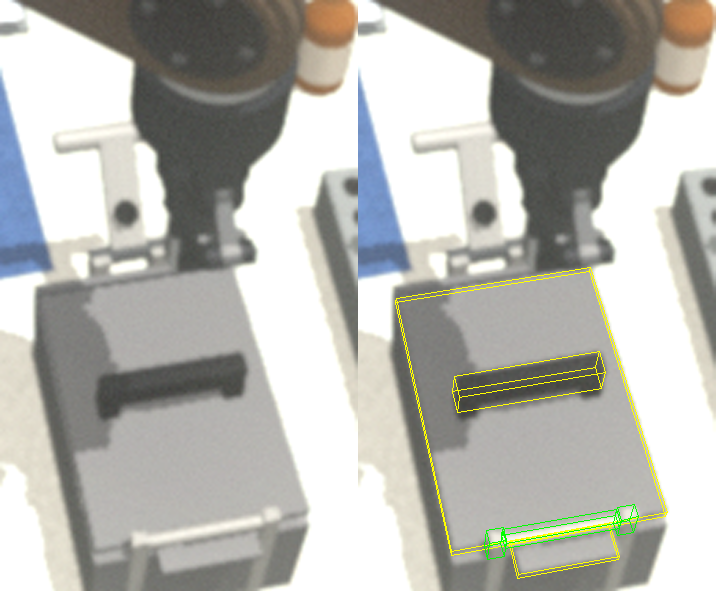

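Lid is seated: the tongue shows past the bar at crop (210,550), flat and inside the lip. Now the clamp: I work out its angle from the bar's pixels.

```bash
cat >> see.py <<'E'
def barp(th): c,s_=np.cos(th),np.sin(th); return np.array([0,100-78*c+4*s_,106+78*s_+4*c])/1000
def clampfit():
    pts=[]
    for c in ('side','top'):
        d=eyes.get_image(c)
        for x in eyes.boxes_of(c,'clamp_bar')[:1]:
            pts.append((c,d,proj(d,[x['point']])[0]))
    for c,d,u in pts:
        ths=np.linspace(-.05,2.65,271); e=[np.linalg.norm(proj(d,[tc+Mc@barp(t)])[0]-u) for t in ths]
        i=int(np.argmin(e)); print(c,u.round(1),'theta',ths[i],'err px',e[i])
E
python3 - <<'E'
from see import *
clampfit()
for th in (2.1,2.2,2.3,2.4,2.5): print(th,(barp(th)*1000).round(0),[proj(eyes.get_image(c),[tc+Mc@(barp(th)+[sx,0,0])])[0].round(0).tolist() for c in('side','top') for sx in (-.04,.04)])
E
```

```text
side [352.3 298.1] theta 1.4899999999999998 err px 6.697754775521928
top [388.3 224.1] theta 2.2399999999999998 err px 2.136993841001011
2.1 [  0. 143. 171.] [[330.0, 284.0], [374.0, 277.0], [392.0, 243.0], [394.0, 201.0]]
2.2 [  0. 149. 167.] [[330.0, 282.0], [373.0, 276.0], [389.0, 243.0], [390.0, 201.0]]
2.3 [  0. 155. 161.] [[329.0, 282.0], [372.0, 275.0], [385.0, 243.0], [387.0, 201.0]]
2.4 [  0. 160. 156.] [[328.0, 281.0], [371.0, 275.0], [382.0, 243.0], [384.0, 202.0]]
2.5 [  0. 165. 149.] [[328.0, 281.0], [371.0, 275.0], [379.0, 243.0], [381.0, 202.0]]
```

Emit:
arm_command:
  deltas:
    - {"dx": 0.1, "dy": 3, "dz": 0, "twist": 0, "gripper": -1}
    - {"dx": 0, "dy": 4, "dz": 0, "twist": 0, "gripper": -1}
    - {"dx": 0, "dy": 5, "dz": 0, "twist": 0, "gripper": -1}
    - {"dx": 0, "dy": 4, "dz": 0, "twist": 0, "gripper": -1}
    - {"dx": 0, "dy": 3, "dz": 0, "twist": 0, "gripper": -1}
    - {"dx": 0, "dy": 0, "dz": 4, "twist": 0, "gripper": -1}
    - {"dx": 0, "dy": 0, "dz": 4, "twist": 0, "gripper": -1}
    - {"dx": 0, "dy": 0, "dz": 2.5, "twist": 0, "gripper": -1}

```text
time: 25.35
tcp_pos: [0.5486, -0.0305, 0.1179]
tool_rot: [[-1.0, 0.024, -0.003], [0.024, 1.0, 0.001], [0.003, 0.001, -1.0]]
ft_force: [-0.6, 0.6, 0.1]
grip_width: -0.0001
gripper_force: 0.0
```

Emit:
arm_command:
  deltas:
    - {"dx": 0, "dy": 0, "dz": 0, "twist": 0, "gripper": -1}

```text
time: 25.48
tcp_pos: [0.5479, -0.0305, 0.1176]
tool_rot: [[-1.0, 0.024, -0.005], [0.024, 1.0, 0.001], [0.005, 0.001, -1.0]]
ft_force: [0.2, -0.8, -0.2]
grip_width: 0.0004
gripper_force: 0.0
```

Emit:
arm_command:
  deltas:
    - {"dx": 0, "dy": -0.7, "dz": 0, "twist": 0, "gripper": -1}
    - {"dx": 0, "dy": -0.7, "dz": 0, "twist": 0, "gripper": -1}
    - {"dx": 0, "dy": -0.7, "dz": -0.3, "twist": 0, "gripper": -1}
    - {"dx": 0, "dy": -0.7, "dz": -0.3, "twist": 0, "gripper": -1}

```text
time: 25.98
tcp_pos: [0.5508, -0.0525, 0.1323]
tool_rot: [[-1.0, 0.027, 0.003], [0.027, 1.0, 0.015], [-0.003, 0.015, -1.0]]
ft_force: [-7.3, 24.4, 22.6]
grip_width: -0.0002
gripper_force: 15.3
```

Emit:
arm_command:
  deltas:
    - {"dx": 0, "dy": -0.7, "dz": -0.3, "twist": 0, "gripper": -1}
    - {"dx": 0, "dy": -0.7, "dz": -0.3, "twist": 0, "gripper": -1}
    - {"dx": 0, "dy": -0.7, "dz": -0.3, "twist": 0, "gripper": -1}

```text
time: 26.35
tcp_pos: [0.5512, -0.0758, 0.1448]
tool_rot: [[-1.0, 0.025, 0.006], [0.025, 1.0, 0.008], [-0.006, 0.008, -1.0]]
ft_force: [-6.3, 13.3, 22.1]
grip_width: 0.0004
gripper_force: 10.3
```

Emit:
arm_command:
  deltas:
    - {"dx": 0, "dy": 0, "dz": -1, "twist": 0, "gripper": -1}
    - {"dx": 0, "dy": 0, "dz": 0, "twist": 0, "gripper": -1}

```text
time: 26.6
tcp_pos: [0.5509, -0.0808, 0.1493]
tool_rot: [[-1.0, 0.025, 0.007], [0.025, 1.0, -0.002], [-0.007, -0.002, -1.0]]
ft_force: [-1.5, 3.0, 12.0]
grip_width: 0.0001
gripper_force: 5.0
```

Run:
```python
from see import *
clampfit()
a=[]
for c,x,y,w,h in (('side',300,200,100,120),('top',360,180,100,120)):
    d=eyes.get_image(c); im=np.clip(d['img'][y:y+h,x:x+w,::-1].astype(float)*1.5,0,255).astype(np.uint8)
    im=cv2.resize(im,None,fx=4,fy=4,interpolation=cv2.INTER_CUBIC)
    t=((proj(d,[r.observe()['tcp_pos']+np.array([0,0,.028])])[0]+.5-(x,y))*4).astype(int); cv2.circle(im,tuple(map(int,t)),4,(0,0,255),-1)
    a.append(im)
cv2.imwrite('pics/g7.png',np.hstack(a))
```

```text
side [355.2 295. ] theta 1.5499999999999996 err px 3.003978758319764
top [406.2 242.6] theta 1.7599999999999998 err px 20.534885378350896
```

View pics/g7.png

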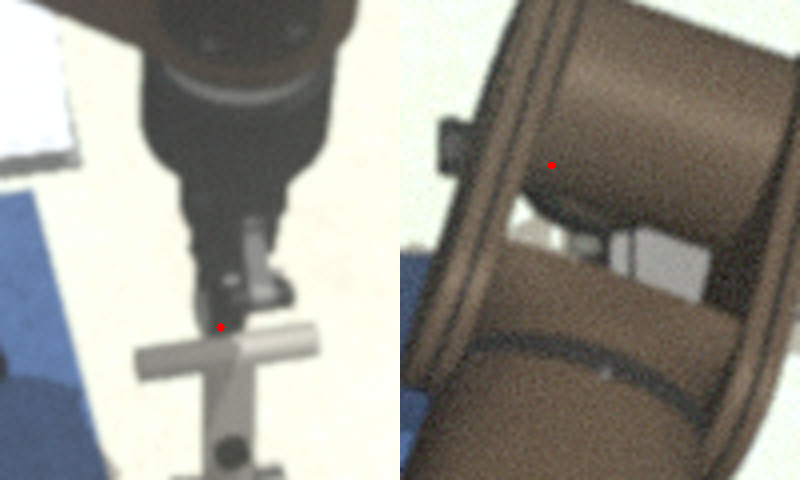

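The side view shows the fingertip at the bar's top, outer side at crop (220,328), with the clamp swung to about 1.85. I keep pushing in small steps.

Emit:
arm_command:
  deltas:
    - {"dx": 0, "dy": -0.5, "dz": 0, "twist": 0, "gripper": -1}
    - {"dx": 0, "dy": -0.5, "dz": 0, "twist": 0, "gripper": -1}
    - {"dx": 0, "dy": -0.5, "dz": 0, "twist": 0, "gripper": -1}

```text
time: 27.28
tcp_pos: [0.5508, -0.0947, 0.1518]
tool_rot: [[-1.0, 0.025, 0.006], [0.025, 1.0, 0.001], [-0.006, 0.001, -1.0]]
ft_force: [-5.5, 8.2, 21.4]
grip_width: 0.0001
gripper_force: 11.1
```

Emit:
arm_command:
  deltas:
    - {"dx": 0, "dy": -0.5, "dz": 0, "twist": 0, "gripper": -1}
    - {"dx": 0, "dy": -0.5, "dz": 0, "twist": 0, "gripper": -1}
    - {"dx": 0, "dy": -0.5, "dz": 0, "twist": 0, "gripper": -1}

```text
time: 27.65
tcp_pos: [0.5514, -0.1115, 0.1517]
tool_rot: [[-1.0, 0.025, 0.009], [0.025, 1.0, -0.003], [-0.009, -0.003, -1.0]]
ft_force: [-2.9, 3.2, 17.1]
grip_width: -0.0001
gripper_force: 7.7
```

Run:
```python
from see import *
clampfit()
for th in (1.9,1.7,1.5,1.3,1.1): print(th,(barp(th)*1000).round(0),proj(eyes.get_image('side'),[tc+Mc@barp(th)])[0].round(0).tolist())
d=eyes.get_image('side')
# bright bar row along the column just off the arm
g=cv2.cvtColor(d['img'],cv2.COLOR_RGB2GRAY)
for dx in (-16,-12,12,16): print(dx,g[262:312:2,356+dx])
```

```text
side [359.7 303.2] theta 1.3199999999999998 err px 0.7599227590559421
top [418.8 240.2] theta 1.4499999999999997 err px 17.65898574090205
1.9 [  0. 129. 179.] [354.0, 284.0]
1.7 [  0. 114. 183.] [357.0, 289.0]
1.5 [  0.  98. 184.] [359.0, 296.0]
1.3 [  0.  83. 182.] [361.0, 304.0]
1.1 [  0.  68. 177.] [363.0, 313.0]
-16 [169 171 174 171 171 172 173 173 172 172 173 174 172 171 173 172 171 172
 167 118  99  98  90 104 165]
-12 [172 171 170 170 170 170 171 172 172 173 173 170 172 172 173 173 172 173
 158 100 101  97  88 120 168]
12 [ 51  52  53  67  77  80  97  96  95  94  94  88  93  98  71  89 157 131
 141 137 116 112 153 166 168]
16 [ 50  54  54  56  57  55  65  89 131 125 102  97 109 111  81 117 153 132
 140 131 110 141 172 172 171]
```

Emit:
arm_command:
  deltas:
    - {"dx": 0, "dy": -0.5, "dz": 0, "twist": 0, "gripper": -1}
    - {"dx": 0, "dy": -0.5, "dz": 0, "twist": 0, "gripper": -1}
    - {"dx": 0, "dy": -0.5, "dz": 0, "twist": 0, "gripper": -1}
    - {"dx": 0, "dy": -0.5, "dz": 0, "twist": 0, "gripper": -1}

```text
time: 28.65
tcp_pos: [0.55, -0.1308, 0.1477]
tool_rot: [[-1.0, 0.025, 0.007], [0.025, 1.0, -0.001], [-0.007, -0.001, -1.0]]
ft_force: [3.3, 2.7, 2.9]
grip_width: 0.0001
gripper_force: 2.3
```

Emit:
arm_command:
  deltas:
    - {"dx": 0, "dy": -0.5, "dz": 0, "twist": 0, "gripper": -1}
    - {"dx": 0, "dy": -0.5, "dz": 0, "twist": 0, "gripper": -1}
    - {"dx": 0, "dy": 0, "dz": 0, "twist": 0, "gripper": -1}

```text
time: 29.02
tcp_pos: [0.5467, -0.1401, 0.1445]
tool_rot: [[-1.0, 0.025, -0.001], [0.025, 1.0, 0.001], [0.001, 0.001, -1.0]]
ft_force: [2.6, 2.9, 1.8]
grip_width: 0.0001
gripper_force: 1.6
```

Run:
```python
from see import *
clampfit()
d=eyes.get_image('side')
g=cv2.cvtColor(d['img'],cv2.COLOR_RGB2GRAY)
for th in (1.1,.9,.7): print(th,(barp(th)*1000).round(0),proj(d,[tc+Mc@(barp(th)+[sx,0,0]) for sx in (-.03,.03)]).round(0).tolist())
for c in (346,376,380): print(c,g[280:350:2,c])
```

```text
side [363.4 317.6] theta 0.9999999999999998 err px 0.09693326364784707
top [459.8 243.5] theta 0.07999999999999997 err px 19.86465275909899
1.1 [  0.  68. 177.] [[345.0, 316.0], [380.0, 310.0]]
0.9 [  0.  55. 170.] [[347.0, 325.0], [382.0, 319.0]]
0.7 [  0.  43. 159.] [[348.0, 334.0], [383.0, 329.0]]
346 [175 176 174 174 174 174 175 174 176 176 175 175 174 175 175 172 173 169
 109 102 101  90  83  87  81  76  70  70  76  75  75  73  74  73  73]
376 [ 51  54  54  59  61  74 118 162 172 152 103  78  88  98  80  82 125 143
 137 112 143 174 160 108  83  99 104 102 103 104 104 102 103 104 103]
380 [140 152 167 174 174 175 175 174 176 174 169 139  90  69  64  99 133 146
 133 109 153 172 144  98  80 101 104 104 104 102 103 104 104 103 103]
```

Clamp at about 1.0. Now lift over and press it down from above.

Emit:
arm_command:
  deltas:
    - {"dx": 0, "dy": 0.3, "dz": -1.5, "twist": 0, "gripper": -1}
    - {"dx": 0, "dy": 0, "dz": -1.7, "twist": 0, "gripper": -1}
    - {"dx": 0, "dy": -1.2, "dz": 0, "twist": 0, "gripper": -1}
    - {"dx": 0, "dy": -1.2, "dz": 0, "twist": 0, "gripper": -1}
    - {"dx": 0, "dy": 0, "dz": 0.8, "twist": 0, "gripper": -1}
    - {"dx": 0, "dy": 0, "dz": 0.5, "twist": 0, "gripper": -1}
    - {"dx": 0, "dy": 0, "dz": 0, "twist": 0, "gripper": -1}

```text
time: 30.15
tcp_pos: [0.5458, -0.1605, 0.1626]
tool_rot: [[-1.0, 0.024, -0.002], [0.024, 1.0, 0.001], [0.002, 0.001, -1.0]]
ft_force: [0.2, 0.0, 0.5]
grip_width: -0.0001
gripper_force: 0.0
```

Emit:
arm_command:
  deltas:
    - {"dx": 0, "dy": -0.3, "dz": 0.6, "twist": 0, "gripper": -1}
    - {"dx": 0, "dy": -0.3, "dz": 0.6, "twist": 0, "gripper": -1}
    - {"dx": 0, "dy": 0, "dz": 0, "twist": 0, "gripper": -1}

```text
time: 30.52
tcp_pos: [0.546, -0.1669, 0.1513]
tool_rot: [[-1.0, 0.025, -0.001], [0.025, 1.0, 0.001], [0.001, 0.001, -1.0]]
ft_force: [-0.6, -0.4, 1.2]
grip_width: -0.0002
gripper_force: 0.0
```

Emit:
arm_command:
  deltas:
    - {"dx": 0, "dy": 0, "dz": -0.6, "twist": 0, "gripper": -1}
    - {"dx": 0, "dy": 0.8, "dz": 0, "twist": 0, "gripper": -1}
    - {"dx": 0, "dy": 0, "dz": 0.4, "twist": 0, "gripper": -1}
    - {"dx": 0, "dy": 0, "dz": 0.3, "twist": 0, "gripper": -1}
    - {"dx": 0, "dy": 0, "dz": 0.3, "twist": 0, "gripper": -1}

```text
time: 31.15
tcp_pos: [0.5468, -0.1601, 0.1505]
tool_rot: [[-1.0, 0.023, -0.0], [0.023, 1.0, -0.003], [0.0, -0.003, -1.0]]
ft_force: [-6.8, -1.8, 12.8]
grip_width: -0.0
gripper_force: 6.8
```

Emit:
arm_command:
  deltas:
    - {"dx": 0, "dy": -0.1, "dz": 0.3, "twist": 0, "gripper": -1}
    - {"dx": 0, "dy": -0.2, "dz": 0.3, "twist": 0, "gripper": -1}
    - {"dx": 0, "dy": -0.2, "dz": 0.3, "twist": 0, "gripper": -1}

```text
time: 31.52
tcp_pos: [0.5468, -0.1691, 0.145]
tool_rot: [[-1.0, 0.022, 0.0], [0.022, 1.0, -0.011], [-0.0, -0.011, -1.0]]
ft_force: [-11.6, -9.5, 19.6]
grip_width: 0.0003
gripper_force: 10.1
```

Emit:
arm_command:
  deltas:
    - {"dx": 0, "dy": 0, "dz": -2.5, "twist": 0, "gripper": -1}
    - {"dx": 0, "dy": 1, "dz": 0, "twist": 0, "gripper": -1}
    - {"dx": 0, "dy": 1, "dz": 0, "twist": 0, "gripper": -1}
    - {"dx": 0, "dy": 0, "dz": 0, "twist": 0, "gripper": -1}

```text
time: 32.02
tcp_pos: [0.5462, -0.1424, 0.1624]
tool_rot: [[-1.0, 0.023, -0.003], [0.023, 1.0, 0.001], [0.003, 0.001, -1.0]]
ft_force: [-0.0, -0.5, 0.4]
grip_width: 0.0001
gripper_force: 0.0
```

Run:
```python
from see import *
clampfit()
d=eyes.get_image('side')
g=cv2.cvtColor(d['img'],cv2.COLOR_RGB2GRAY)
for th in (1.1,1,.9,.8,.7): print(th,(barp(th)*1000).round(0),proj(d,[tc+Mc@(barp(th)+[sx,0,0]) for sx in (-.03,.03)]).round(0).tolist())
for c in (346,376,380): print(c,g[296:350:2,c])
```

```text
side [365.1 325.6] theta 0.8199999999999998 err px 0.49006372538116955
top [410.2 232.2] theta 1.6699999999999997 err px 10.01607279271615
1.1 [  0.  68. 177.] [[345.0, 316.0], [380.0, 310.0]]
1 [  0.  61. 174.] [[346.0, 320.0], [381.0, 315.0]]
0.9 [  0.  55. 170.] [[347.0, 325.0], [382.0, 319.0]]
0.8 [  0.  49. 165.] [[347.0, 330.0], [382.0, 324.0]]
0.7 [  0.  43. 159.] [[348.0, 334.0], [383.0, 329.0]]
346 [175 176 176 175 174 175 175 173 173 175 176 151  80  74  96 105 103  85
  73  69  75  75  75  75  74  75  73]
376 [ 95 107 117  97  82 147 176 174 174 173 171 137 136 140 124  97  82  99
 103 102 104 101  93  97 103 103 104]
380 [106  64  71  61  89 170 176 176 175 174 161 130 139 137 119  90  78 100
 102 105 105 103 104 105 104 103 104]
```

Clamp at about 0.87. I'll press on the arm just behind the bar, so the bar keeps the finger from slipping off.

Emit:
arm_command:
  deltas:
    - {"dx": 0, "dy": 0, "dz": 1.5, "twist": 0, "gripper": -1}
    - {"dx": 0, "dy": 0, "dz": 1.3, "twist": 0, "gripper": -1}
    - {"dx": 0, "dy": -0.4, "dz": 0.4, "twist": 0, "gripper": -1}
    - {"dx": 0, "dy": -0.4, "dz": 0.4, "twist": 0, "gripper": -1}

```text
time: 32.78
tcp_pos: [0.5456, -0.1509, 0.1271]
tool_rot: [[-1.0, 0.025, -0.004], [0.025, 1.0, 0.003], [0.004, 0.003, -1.0]]
ft_force: [-1.9, 5.0, 2.1]
grip_width: -0.0
gripper_force: 2.2
```

Emit:
arm_command:
  deltas:
    - {"dx": 0, "dy": -0.5, "dz": 0.5, "twist": 0, "gripper": -1}
    - {"dx": 0, "dy": -0.5, "dz": 0.5, "twist": 0, "gripper": -1}

```text
time: 33.02
tcp_pos: [0.5454, -0.1611, 0.1175]
tool_rot: [[-1.0, 0.025, -0.003], [0.025, 1.0, 0.003], [0.003, 0.003, -1.0]]
ft_force: [-2.8, 4.1, 0.7]
grip_width: 0.0001
gripper_force: 2.5
```

Emit:
arm_command:
  deltas:
    - {"dx": 0, "dy": -0.4, "dz": 0.5, "twist": 0, "gripper": -1}
    - {"dx": 0, "dy": -0.3, "dz": 0.6, "twist": 0, "gripper": -1}
    - {"dx": 0, "dy": -0.2, "dz": 0.5, "twist": 0, "gripper": -1}

```text
time: 33.4
tcp_pos: [0.5463, -0.1713, 0.1022]
tool_rot: [[-1.0, 0.024, -0.0], [0.024, 1.0, -0.0], [0.0, -0.0, -1.0]]
ft_force: [-2.0, 2.3, 2.5]
grip_width: -0.0002
gripper_force: 2.0
```

Emit:
arm_command:
  deltas:
    - {"dx": 0, "dy": -0.2, "dz": 0.5, "twist": 0, "gripper": -1}
    - {"dx": 0, "dy": -0.2, "dz": 0.4, "twist": 0, "gripper": -1}
    - {"dx": 0, "dy": 0, "dz": 0, "twist": 0, "gripper": -1}

```text
time: 33.78
tcp_pos: [0.5465, -0.1753, 0.0928]
tool_rot: [[-1.0, 0.025, 0.001], [0.025, 1.0, -0.0], [-0.001, -0.0, -1.0]]
ft_force: [0.1, 1.6, 0.5]
grip_width: -0.0001
gripper_force: 0.7
```

Emit:
arm_command:
  deltas:
    - {"dx": 0, "dy": 0, "dz": 0.3, "twist": 0, "gripper": -1}
    - {"dx": 0, "dy": 0, "dz": 0.3, "twist": 0, "gripper": -1}
    - {"dx": 0, "dy": 0, "dz": 0, "twist": 0, "gripper": -1}

```text
time: 34.15
tcp_pos: [0.5471, -0.1759, 0.0877]
tool_rot: [[-1.0, 0.024, 0.002], [0.024, 1.0, -0.002], [-0.002, -0.002, -1.0]]
ft_force: [-0.6, -2.0, 4.0]
grip_width: 0.0001
gripper_force: 1.6
```

Emit:
arm_command:
  deltas:
    - {"dx": 0, "dy": 0, "dz": 0.3, "twist": 0, "gripper": -1}
    - {"dx": 0, "dy": 0, "dz": 0, "twist": 0, "gripper": -1}

```text
time: 34.4
tcp_pos: [0.5471, -0.1764, 0.0849]
tool_rot: [[-1.0, 0.024, 0.002], [0.024, 1.0, -0.003], [-0.002, -0.003, -1.0]]
ft_force: [0.3, -2.6, 3.5]
grip_width: -0.0002
gripper_force: 2.1
```

```bash
cat > cl.py <<'E'
from see import *
clampfit()
d=eyes.get_image('side'); g=cv2.cvtColor(d['img'],cv2.COLOR_RGB2GRAY)
for th in (.5,.4,.3,.2,.1,0): print(th,proj(d,[tc+Mc@(barp(th)+[sx,0,0]) for sx in (-.03,.03)]).round(1).tolist())
for c in (351,384): print(c,g[320:384:2,c])
E
python3 cl.py
```

```text
side [363.3 357.5] theta -0.020000000000000007 err px 3.079600248749094
top [410.7 225.4] theta 1.6599999999999997 err px 3.1662455923649793
0.5 [[348.8, 343.0], [383.6, 337.4]]
0.4 [[349.1, 347.1], [383.8, 341.4]]
0.3 [[349.3, 350.8], [383.9, 345.2]]
0.2 [[349.4, 354.3], [383.9, 348.6]]
0.1 [[349.4, 357.4], [383.7, 351.7]]
0 [[349.3, 360.1], [383.4, 354.5]]
351 [ 70  64  82 112 125  79  67  68  75  73  72  72  75  74  74  75  75  89
 100 100  94  83  73  51  50  50  47  45  40  42  46  81]
384 [137 165 127  91  80 101 105 105 103 105 105 101  88  74  70 112 152 136
 105  75  56  50  51  52  44  44  60  78 104 107 107 105]
```

Emit:
arm_command:
  deltas:
    - {"dx": 0, "dy": 0.1, "dz": 0.3, "twist": 0, "gripper": -1}
    - {"dx": 0, "dy": 0, "dz": 0, "twist": 0, "gripper": -1}

```text
time: 34.9
tcp_pos: [0.5473, -0.1751, 0.082]
tool_rot: [[-1.0, 0.024, 0.003], [0.024, 1.0, -0.003], [-0.003, -0.003, -1.0]]
ft_force: [0.1, -4.1, 5.9]
grip_width: 0.0001
gripper_force: 2.6
```

Emit:
arm_command:
  deltas:
    - {"dx": 0, "dy": 0, "dz": 0.3, "twist": 0, "gripper": -1}
    - {"dx": 0, "dy": 0, "dz": 0, "twist": 0, "gripper": -1}

```text
time: 35.15
tcp_pos: [0.5473, -0.1753, 0.0792]
tool_rot: [[-1.0, 0.024, 0.003], [0.024, 1.0, -0.003], [-0.003, -0.003, -1.0]]
ft_force: [0.5, -4.7, 6.7]
grip_width: 0.0001
gripper_force: 2.9
```

Emit:
arm_command:
  deltas:
    - {"dx": 0, "dy": 0, "dz": 0.2, "twist": 0, "gripper": -1}
    - {"dx": 0, "dy": 0, "dz": 0, "twist": 0, "gripper": -1}

```text
time: 35.4
tcp_pos: [0.5473, -0.1754, 0.0789]
tool_rot: [[-1.0, 0.024, 0.002], [0.024, 1.0, -0.003], [-0.002, -0.003, -1.0]]
ft_force: [-3.2, -3.1, 13.4]
grip_width: 0.0001
gripper_force: 6.5
```

Emit:
arm_command:
  deltas:
    - {"dx": 0, "dy": 0, "dz": 0.2, "twist": 0, "gripper": -1}
    - {"dx": 0, "dy": 0, "dz": 0, "twist": 0, "gripper": -1}

```text
time: 35.65
tcp_pos: [0.5473, -0.1754, 0.0787]
tool_rot: [[-1.0, 0.024, 0.001], [0.024, 1.0, -0.003], [-0.001, -0.003, -1.0]]
ft_force: [-8.0, -0.9, 19.5]
grip_width: -0.0
gripper_force: 10.3
```

Emit:
arm_command:
  deltas:
    - {"dx": 0, "dy": 0, "dz": 0.2, "twist": 0, "gripper": -1}
    - {"dx": 0, "dy": 0, "dz": 0, "twist": 0, "gripper": -1}

```text
time: 35.9
tcp_pos: [0.5474, -0.1755, 0.0785]
tool_rot: [[-1.0, 0.023, 0.0], [0.023, 1.0, -0.003], [-0.0, -0.003, -1.0]]
ft_force: [-10.9, 0.2, 28.4]
grip_width: -0.0001
gripper_force: 14.1
```

```bash
python3 cl.py
```

```text
side [363.6 360.4] theta -0.05 err px 3.3211816560343608
top [411.  227.3] theta 1.6599999999999997 err px 5.0976446596590295
0.5 [[348.8, 343.0], [383.6, 337.4]]
0.4 [[349.1, 347.1], [383.8, 341.4]]
0.3 [[349.3, 350.8], [383.9, 345.2]]
0.2 [[349.4, 354.3], [383.9, 348.6]]
0.1 [[349.4, 357.4], [383.7, 351.7]]
0 [[349.3, 360.1], [383.4, 354.5]]
351 [ 67  62  79 109 126  79  66  67  72  74  73  74  75  74  73  75  72  72
  82  97 103  99  91  57  47  47  49  43  43  44  44  78]
384 [ 66 135 123  91  86 104 104 103 103 102 104 104  99  87  75  68 111 144
 141 115  69  50  49  51  44  46  58  80 103 107 106 106]
```

Hard stop at 28 N with the bar level. Retreat and check.

Emit:
arm_command:
  deltas:
    - {"dx": 0, "dy": 0, "dz": -1, "twist": 0, "gripper": -1}
    - {"dx": 0, "dy": 0, "dz": -3, "twist": 0, "gripper": -1}
    - {"dx": 0, "dy": 0, "dz": -5, "twist": 0, "gripper": -1}
    - {"dx": 0, "dy": 2, "dz": -5, "twist": 0, "gripper": -1}
    - {"dx": 0, "dy": 5, "dz": -2, "twist": 0, "gripper": -1}
    - {"dx": 0, "dy": 5, "dz": 0, "twist": 0, "gripper": -1}
    - {"dx": 0, "dy": 5, "dz": 0, "twist": 0, "gripper": -1}
    - {"dx": 0, "dy": 0, "dz": 0, "twist": 0, "gripper": -1}

```text
time: 37.15
tcp_pos: [0.5492, -0.0003, 0.2303]
tool_rot: [[-1.0, 0.02, -0.003], [0.02, 1.0, 0.002], [0.003, 0.002, -1.0]]
ft_force: [0.8, 0.3, -0.6]
grip_width: 0.0
gripper_force: 0.0
```

Run:
```python
from see import *
s=r.observe(); print(s['time'],s['tcp_pos'],s['ft_force'])
exec(open('cl.py').read().split('\n',1)[1])
obs=[]
for c in ('side','top'):
    d=eyes.get_image(c); p0=np.r_[tc+Mc@[0,-.004,.09],Pc[3]]; m0=mask(d,LID,p0,0)>.5
    for x in eyes.outline_of(c,'lid'):
        iou=(x['region']&m0).sum()/(x['region']|m0).sum()
        if iou>.4: obs.append((d,x['region'].astype(np.float32))); print(c,iou); break
    for n in ('tube_rack','culture_bottle','mouse'): print(n,[np.round(x['point'],3).tolist() for x in eyes.boxes_of(c,n)[:1]])
if obs:
    p,f,_=fit(obs,LID,p0,0,[0,1,3]); print(f,((p[:3]-tc)@Mc*1000).round(1),np.degrees(p[3]-Pc[3]))
```

```text
37.15 [ 5.49171042e-01 -2.93600587e-04  2.30269411e-01] [ 0.78767363  0.26235912 -0.58324321]
side [364.3 349. ] theta 0.26999999999999996 err px 2.408354494954717
top [445.8 226.1] theta 0.6099999999999999 err px 1.1744805735718056
0.5 [[348.8, 343.0], [383.6, 337.4]]
0.4 [[349.1, 347.1], [383.8, 341.4]]
0.3 [[349.3, 350.8], [383.9, 345.2]]
0.2 [[349.4, 354.3], [383.9, 348.6]]
0.1 [[349.4, 357.4], [383.7, 351.7]]
0 [[349.3, 360.1], [383.4, 354.5]]
351 [ 76  74  92 103 111  73  62  66  79  87  89  90  90  87  90  89  90  90
  99 120 126 110  84  51  44  46  46  40  40  40  40  58]
384 [158 153 112  82  76  91  91  90  91  91  90  90  90  91  89  92 111 126
 119  96  59  43  44  45  39  39  49  66  86  89  88  88]
side 0.8346784691486592
tube_rack [[0.745, -0.17, 0.057]]
culture_bottle [[0.754, 0.07, 0.073]]
mouse [[0.42, 0.035, 0.025]]
top 0.8147757255936675
tube_rack [[0.745, -0.146, 0.056]]
culture_bottle [[0.751, 0.08, 0.083]]
mouse []
2227.6875 [ 1.2 -5.3 90. ] 0.19858300732357503
```

```bash
python3 -c "
from bench import job
print(job.close_job())"
```

```text
the job is handed in; nothing more can be done
None
```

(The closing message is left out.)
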